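Wedge a panel tight under a bench hold-down

TASK

Get the chipboard panel held down for sanding: push it squarely home against the end stop of the blue hold-down frame, then push the orange wedge, thin end first, in between the panel and the middle of the frame's black rubber bar until it is jammed tight, feeling the push so that you do not force it. Let go, with the wedge left tight and the panel still home, and leave the other things on the bench where they are.

Things in the scene. Friction and masses are not known exactly. Their poses are not given: they have to be found in the camera images.
- bridge: blue hold-down frame fixed to the bench. Origin: on the bench top (z = 0) straight below the rubber bar's middle; +x points away from the robot to the end stop (pushing direction), y along the bar. Side strips 10 mm high, inner edges at y = +-142 mm, carry 12 mm studs at x = 0, y = +-158 mm, tops at 94 mm; a cross-beam 30 x 350 x 16 mm on them holds the bar.
- bar_mid (a point): nominal middle of the round black rubber bar (16 mm thick, 216 mm long, along y), 31 mm above the bench. Its underside was set by hand, is not measured, and stands 28 to 33 mm above the bench (10 to 16 mm above the panel). It yields upward by spring, 8 N per mm, 6 mm at most. Tight: the wedge presses it with over 6 N; over 25 N between wedge and frame is forcing it.
- stop_face (a point): middle of the end stop's near face, 75 mm along the frame's +x from its origin, 10 mm above the bench; the stop is a blue rail across the frame, 14 mm high, lower than the panel, so the wedge's tip may pass over it.
- panel: loose chipboard panel, 162 (x) x 222 (y) x 17.4 mm, about 0.45 kg, flat on the bench under the bar; origin under its centre, +x edge towards the stop, near edge 81 mm to -x. It starts 20 to 40 mm short of the stop, a little askew. Home: far edge within 3 mm of the stop (origin then 6 mm to -x of the frame's origin), square within 0.03 rad.
- wedge: orange plastic wedge, 146 (x) x 40 (y) mm, 0.12 kg; origin under its middle, thin end +x, lying left or right of the frame. Flat underside; 5 mm thick at the tip, rising 1 in 7 over 110 mm to 20.7 mm, then a level 36 mm tail (grip across its 40 mm). To end on the panel, tip at least 20 mm beyond the bar, within 35 mm of the bar's middle and 0.2 rad of the frame's x.
- wedge_tip (a point): middle of the wedge's thin end, on its underside, 73 mm from its origin.
- wedge_tail (a point): middle of the wedge's blunt upright end face, 10 mm above its underside, 73 mm from its origin; can be pushed on. The wedge is slippery (friction about 0.3 to 0.4 on anything): to drive it takes a push of 0.7 to 1.2 times the load on the bar, up to 1.7 if the fingers also bear down, and it stays put when let go.
- sanding_block: brown cork sanding block, 61 x 101 x 30 mm; origin under its centre. A bystander; it may lie on either side of the frame.
- mug: pale mug, 90 mm tall; origin under its centre. A bystander.
- glue_bottle: white glue bottle with orange cap, 58 mm wide, 166 mm tall; origin under its centre. A bystander.
- edging_coil_1: coil of brown edging, 120 mm across, 22 mm high, lying flat; origin under its centre. A bystander.
There are look-alikes about, which are no part of the job. Several things have the shape of the wedge; the one meant has the colours described above.

How it is judged (in metres and radians):
On the way, in this order (a step that is already met when the one before it is completed fails the run):
1. the panel is home against the stop, square to it (x of panel in the frame of bridge between -0.0095 and -0.002 m and angle between the x axis of panel and the x axis of bridge, either way round below 0.03 rad and height (world z) of panel below 0.005 m), for 0.2 s.
2. the wedge is jammed tight between the panel and the bar (all of step 1 and contact force between wedge and bridge above 6 N and contact force between wedge and panel above 4 N and y of wedge in the frame of bridge between -0.035 and 0.035 m and x of wedge_tip in the frame of bridge above 0.02 m and angle between the x axis of wedge and the x axis of bridge, either way round below 0.2 rad), for 0.2 s.
At the end, for the whole second after the job is handed in: Panel flat, within 3 mm of the stop, square to 0.03 rad; wedge at rest on the panel, tip 20 mm or more beyond the bar, within 35 mm of the bar's middle and 0.2 rad of the frame's x, pressing the bar with over 6 N and the panel with over 4 N (all of step 2 and linear speed of each of wedge, panel below 0.01 m/s); the robot touches nothing.
It fails at once if more than 25 N between the wedge and the frame (wedge forced) (contact force between wedge and bridge above 25 N).
It fails at once if a bystander (sanding block, mug, glue bottle, edging coil) moved more than 30 mm (distance of any of sanding_block, mug, glue_bottle, edging_coil_1 from where it was at the start of the episode above 0.03 m).
It also fails if it takes over 67 s, if anything falls off the work surface, if the arm or the gripper's body presses on something with over 40 N, if the wrist force passes 120 N, or if a joint passes its speed limit or range.

ROBOT

A 6-joint arm with a two-finger parallel gripper is mounted at the origin on the work surface; the furniture and walls round the work are solid. World frame = base frame: x ahead of the robot, y to its left, z up, the work surface at z = 0. Lengths are in mm, angles in rad, forces in N, time in s.
With the tool pointing down it reaches from about 350 to 875 mm from the base axis. Payload 4.2 kg.
Tool frame: the origin (TCP) lies midway between the tips of the shut fingers; the grasp point (between the pads) lies 19 mm behind it; z points along the fingers, y is the line along which they close (so a half turn about z gives the same grasp; the last joint's range is limited). The gripper opens to 85 mm and grips with 20 to 120 N. Pads are 22 mm wide; open, the fingers measure 114 mm over their backs; the gripper's body (76 mm by 85 mm) begins 54 mm behind the grasp point. The pads swing forward as they close: fully open they stand 13 mm farther back than shut.
Start: joints at [1.584, 0.385, 0.008, 0, -1.194, -0.259], TCP at [152.051, 606.201, 231.312] pointing down, gripper open.
Joint ranges: [-3.14, 3.14], [-1.21, 2.06], [-1.07, 1.41], [-3.16, 2.05], [-2.99, -0.16], [-3.1, 3.1]. Speed limits (rad/s): [2.79, 2.79, 3.14, 3.14, 3.14, 3.14].

INTERFACE

Orientations are given as a unit quaternion [x, y, z, w].
In Python, from bench import arm gives the robot as it stands.
- The arm moves only by the tool send_rows, never from a script. Its argument "targets" is a list of rows, each an object of numbers: "gripper": the gripper command: -1 is fully open, 1 is shut, values between are in proportion; "x", "y", "z": the shift along the tool's x, y, z in cm; "ax", "ay", "az": the turn, a rotation vector about the tool's x, y, z in degrees. A call has 1 to 5 rows; each row shifts and turns the commanded pose from where the row before left it, along the tool's axes as they then stand; what a row does not reach is not made up. A row lasts 1/12 s, in which the tool goes at most 41.7 mm and 7.16 degrees, less where a joint would pass 70% of its speed; a pose out of reach is approached as far as the arm can. A call is refused whole if a number of a shift passes 4.17 or a number of a turn 7.16, either way. A call with a gripper value outside its range is refused whole. The fingers move at their own pace and stop on an object; the grip force is fixed at half the most. Time passes only in rows, so rows that do not move let the fingers close. It gives the time, the measured TCP pose, the force, the opening and the grip force at its end, in the units of the state.
- arm.read_state(): the state, without advancing time (a new reading comes with each control period).
- arm.get_image(name): name is "scene" or "side" or "wrist"; returns (picture, depth): 384x512x3 uint8, red, green, blue; 384x512 float32, mm along the optical axis (not along the pixel's ray), 0 where there is no reading.
- arm.camera_model(name): a dict with "fx", "fy", "cx", "cy" (pixels), "cam_to_world" (4x4, takes a point from camera to world coordinates). Camera axes: x right, y down, z forward; pixel columns grow to the right and rows downward; lengths in mm; the calibration is good to about 2 mm. A picture is of the moment at which its call begins: read the wrist's pose just before it. camera_model takes no time and is no camera call; for the wrist camera it gives the pose at the moment of the call.
- arm.job_done(): hands the job in; it is judged then, once.
Trained networks look in the newest picture that a camera, given by its name, has taken for a name from the list of things; names that differ only in an ending like _2 or _b are one class to them, and where a whole thing is asked for, a point or a joint stands for the part that bears it (a point fixed in the world has none). Each returns a list of dicts, best first, with "score" (0 to 1); they miss things now and then, are a little off and sometimes report something else, mostly with a low value. They report only what shows in the picture. A call takes as long as a camera call. They do not tell look-alikes from the thing itself.
- arm.boxes_of(camera, thing): "rect" ([left, top, width, height] in pixels, round what is visible of it).
The state is a dict: "clock": time; "joints": joint angles; "joint_vel": joint speeds; "joint_efforts": joint torques, N m; "position": TCP position; "ee_rot": TCP orientation; "contact_force": force on the tool from outside, world axes, zero at the start; "wrist_torque": the same for the moment, N m; "gripper_width": finger opening in mm; "grasp_force": force on a finger pad.
Only numpy, scipy, OpenCV 4.12 (cv2) and the standard library are available. Lean on these libraries where they do the work, as an engineer would, in place of code of your own. Each camera call takes 0.05 s, during which the arm holds its last target. There are 200 camera calls.

## Working session

There is one attempt and no reset: what is moved stays moved. The work goes in short steps, Python scripts to look and compute and a tool call to move; the robot and the scene stay as the last step left them, time stands still between calls to the robot, and variables do not carry over. Pictures are saved under pics/ and viewed, at most 10 in all, crops included, and the job is handed in when it is done.

Besides the shell and the picture viewer there is one more tool, called after ">>>" as name(argument=value, ...), one argument or row to a line, values as JSON. send_rows: Moves the arm, as the interface text tells. Its arguments: {"type":"object","properties":{"targets":{"type":"array"}},"required":["targets"]}

```bash
mkdir -p pics
cat > h.py <<'E'
import numpy as np, cv2
from bench import arm
def grab(n,fn=None):
    p,d=arm.get_image(n); m=arm.camera_model(n)
    if fn: cv2.imwrite('pics/'+fn,p[:,:,::-1])
    return p,d,m
def pts(d,m):
    v,u=np.mgrid[0:d.shape[0],0:d.shape[1]]
    P=np.stack([(u-m['cx'])/m['fx']*d,(v-m['cy'])/m['fy']*d,d,np.ones_like(d)],-1)
    return (P@np.array(m['cam_to_world']).T)[...,:3]
E
python3 - <<'E'
from h import *
out=[]
for n in ['scene','side']:
    p,d,m=grab(n); np.savez(n+'.npz',p=p,d=d); out.append(p)
    P=pts(d,m); np.save(n+'P.npy',P)
    for t in ['bridge','panel','wedge','sanding_block','mug','glue_bottle','edging_coil_1']:
        for b in arm.boxes_of(n,t)[:3]:
            l,tp,w,h=b['rect']; c=P[int(tp+h/2),int(l+w/2)]
            print(n,t,round(b['score'],2),np.round(b['rect']),np.round(c))
    cv2.imwrite(f'pics/{n}1.png',p[:,:,::-1])
s=arm.read_state(); print(s)
E
```

```text
scene bridge 0.72 [212. 172.  87.  38.] [545. -61.  40.]
scene panel 0.86 [229. 190.  69.  29.] [474. -52.  16.]
scene wedge 0.75 [309. 180.  25.  16.] [ 458. -333.   17.]
scene wedge 0.63 [225. 232.  42.  13.] [301. 139.  18.]
scene wedge 0.32 [136. 187.  18.  36.] [586. 381.  90.]
scene sanding_block 0.85 [170. 218.  27.  24.] [449. 299.  30.]
scene sanding_block 0.49 [307. 180.  25.  17.] [ 463. -326.   17.]
scene mug 0.66 [313. 154.  22.  27.] [ 540. -416.   63.]
scene glue_bottle 0.76 [133. 189.  19.  35.] [589. 388.  83.]
scene edging_coil_1 0.8 [126. 247.  35.  27.] [361. 479.  21.]
side bridge 0.65 [259. 173.  47.  83.] [564. -72.  19.]
side bridge 0.22 [232. 129.  22.  19.] [385. 484.   4.]
side panel 0.95 [241. 196.  49.  45.] [506. -97.  21.]
side panel 0.27 [287. 122.  16.  32.] [614. 347.  85.]
side wedge 0.77 [184. 235.  37.  27.] [ 313. -246.   15.]
side wedge 0.77 [208. 170.  23.  26.] [318. 113.  14.]
side wedge 0.58 [232. 266.  40.  19.] [ 478. -353.   15.]
side sanding_block 0.86 [250. 150.  21.  20.] [472. 266.  30.]
side mug 0.83 [269. 271.  28.  19.] [ 565. -411
[... 208 characters left out ...]
nts': array([ 1.58360022e+00,  3.84692255e-01,  7.87556656e-03, -1.73640184e-05,
       -1.19398244e+00, -2.58579342e-01]), 'joint_vel': array([-0.00140407,  0.00140158,  0.0010949 ,  0.0006086 , -0.00044653,
       -0.00128739]), 'joint_efforts': array([-4.08941569e-04, -3.92028952e+01,  1.88607109e+01,  4.19052556e+00,
       -2.84763264e-04,  7.79191453e-06]), 'position': array([152.04623133, 606.19359097, 231.30459312]), 'ee_rot': array([ 9.92458409e-01, -1.22581833e-01, -7.80911910e-06,  2.48050729e-06]), 'contact_force': array([ 0.21299594,  0.12865484, -0.21942849]), 'wrist_torque': array([ 0.0004327 , -0.0092778 , -0.01035073]), 'grasp_force': 0.0, 'gripper_width': 85.38595069302849}
```

Run:
```python
import cv2,numpy as np
a=cv2.imread('pics/scene1.png')[140:290,110:350]; b=cv2.imread('pics/side1.png')[110:300,170:330]
a=cv2.resize(a,None,fx=1.87*1.25,fy=1.87*1.25,interpolation=cv2.INTER_CUBIC)
a=cv2.resize(a,(480,300)); b=cv2.resize(b,(316,375),interpolation=cv2.INTER_CUBIC)
c=np.zeros((380,800,3),np.uint8); c[:300,:480]=a; c[:375,482:798]=b
cv2.imwrite('pics/c1.png',c)
```

```text
(no output)
```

View pics/c1.png

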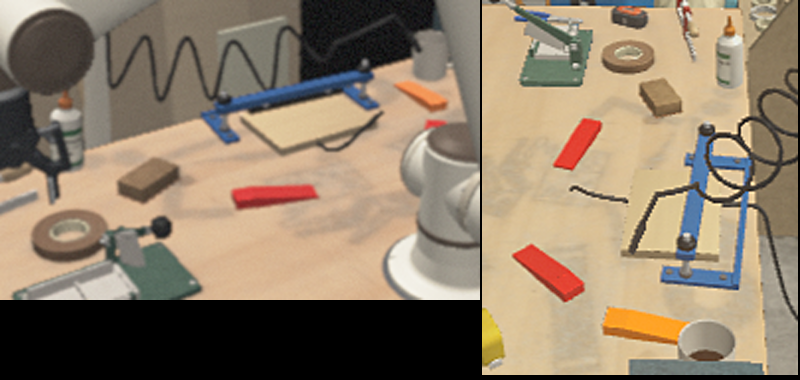

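```bash
cat >> h.py <<'E'
def seg(p,P,lo,hi,box,zr):
    h=cv2.cvtColor(p,cv2.COLOR_RGB2HSV)
    m=cv2.inRange(h,lo,hi)>0
    for i,(a,b) in enumerate(box): m&=(P[...,i]>a)&(P[...,i]<b)
    m&=(P[...,2]>zr[0])&(P[...,2]<zr[1])
    return P[m]
def rect(Q):
    c,s,a=cv2.minAreaRect(Q[:,:2].astype(np.float32)); return len(Q),np.round(c,1),np.round(s,1),round(a,2),np.round(np.percentile(Q[:,2],[5,50,95]),1)
E
python3 - <<'E'
from h import *
for n in ['scene','side']:
    z=np.load(n+'.npz');p,d=z['p'],z['d'];P=np.load(n+'P.npy')
    W=[(250,800),(-500,250)]
    print(n,'beam',rect(seg(p,P,(100,90,50),(125,255,255),W,(85,125))))
    print(n,'low',rect(seg(p,P,(100,90,50),(125,255,255),W,(0,40))))
    print(n,'wedge',rect(seg(p,P,(9,170,150),(19,255,255),[(380,700),(-500,-200)],(2,40))))
    print(n,'panel',rect(seg(p,P,(10,30,90),(30,150,255),[(350,700),(-230,130)],(12,22))))
    print(n,'dark on panel',rect(seg(p,P,(0,0,0),(180,255,60),[(300,560),(-250,150)],(2,150))))
    print(n,'mug',rect(P[(P[...,0]>480)&(P[...,0]<640)&(P[...,1]<-360)&(P[...,1]>-500)&(P[...,2]>40)&(P[...,2]<100)]))
E
```

```text
Traceback (most recent call last):
  File "h.py", line 18, in rect
    c,s,a=cv2.minAreaRect(Q[:,:2].astype(np.float32)); return len(Q),np.round(c,1),np.round(s,1),round(a,2),np.round(np.percentile(Q[:,2],[5,50,95]),1)
                                                                                                                     ~~~~~~~~~~~~~^^^^^^^^^^^^^^^^^^
IndexError: index -1 is out of bounds for axis 0 with size 0
```

```bash
sed -i 's/^def rect(Q):/def rect(Q):\n    if len(Q)<5: return len(Q)/' h.py
python3 - <<'E'
from h import *
for n in ['scene','side']:
    z=np.load(n+'.npz');p,d=z['p'],z['d'];P=np.load(n+'P.npy')
    W=[(250,800),(-500,250)]
    Q=seg(p,P,(100,90,40),(125,255,255),W,(-10,150)); print(np.histogram(Q[:,2],bins=range(-10,151,10))[0])
    print(n,'beam',rect(seg(p,P,(100,90,40),(125,255,255),W,(60,125))))
    print(n,'low',rect(seg(p,P,(100,90,40),(125,255,255),W,(0,30))))
    print(n,'wedge',rect(seg(p,P,(9,170,150),(19,255,255),[(380,700),(-500,-200)],(2,40))))
    print(n,'panel',rect(seg(p,P,(10,30,90),(30,150,255),[(350,700),(-230,130)],(12,22))))
    print(n,'dark on panel',rect(seg(p,P,(0,0,0),(180,255,60),[(300,560),(-250,150)],(2,150))))
    print(n,'mug',rect(P[(P[...,0]>480)&(P[...,0]<640)&(P[...,1]<-360)&(P[...,1]>-500)&(P[...,2]>40)&(P[...,2]<100)]))
E
```

```text
[  0 139  27   1   0   8 114 332  34   0   0   0   0   0   0   0]
scene beam (366, array([551.5, -74.7]), array([347.8,  43.9]), 83.94, array([61.1, 66.7, 71.1]))
scene low (167, array([567.1, -78. ]), array([343., 134.]), 83.31, array([ 3.9,  7.5, 11.9]))
scene wedge (36, array([ 476.4, -329.6]), array([127.6,  33.9]), 7.22, array([ 6.5, 12.4, 18.7]))
scene panel (953, array([477.7, -53.2]), array([277.4, 209.3]), 81.08, array([12.7, 15.6, 19. ]))
scene dark on panel (157, array([516. , -56.8]), array([293.1, 256.6]), 53.95, array([ 38.8,  46.5, 143.5]))
scene mug (238, array([ 568.6, -441.7]), array([74.7, 96.4]), 59.97, array([43. , 67. , 86.3]))
[  1 217 287   1   0   0   6 177 197   1   1   1   0   2   3   0]
side beam (377, array([552.9, -88.3]), array([332.7,  31. ]), 84.86, array([65.7, 70.2, 74. ]))
side low (505, array([576.1, -81.5]), array([352.3, 124.3]), 84.25, array([ 4.6, 10.6, 16.1]))
side wedge (517, array([ 479. , -348.5]), array([ 45.2, 122.1]), 81.32, array([ 5.5, 15. , 22.1]))
side panel (1340, array([497. , -53.6]), array([305.5, 263.3]), 84.54, array([14.4, 18. , 21.2]))
side dark on panel (18, array([442.3, -14.2]), array([299.7,  38.5]), 42.14, array([ 9. , 49.9, 88.6]))
side mug (418, array([ 568.7, -441. ]), array([74.2, 77.7]), 88.9, array([43.6, 72.6, 89.6]))
```

>>> send_rows(
  targets=[
    {"x":3,"y":2.5,"z":-0.6,"gripper":-1},
    {"x":3,"y":2.5,"z":-0.6,"gripper":-1},
    {"x":3,"y":2.5,"z":-0.6,"gripper":-1},
    {"x":3,"y":2.5,"z":-0.6,"gripper":-1},
    {"x":3,"y":2.5,"z":-0.6,"gripper":-1},
  ],
)

```text
$.targets[0]: bad value
```

>>> send_rows(
  targets=[
    {"x":2.5,"y":3.2,"z":-0.6,"gripper":-1},
    {"x":2.5,"y":3.2,"z":-0.6,"gripper":-1},
    {"x":2.5,"y":3.2,"z":-0.6,"gripper":-1},
    {"x":2.5,"y":3.2,"z":-0.6,"gripper":-1},
    {"x":2.5,"y":3.2,"z":-0.6,"gripper":-1},
  ],
)

```text
$.targets[0]: bad value
```

>>> send_rows(
  targets=[
    {"x":1.5,"y":3.6,"z":-0.6,"gripper":-1},
    {"x":1.5,"y":3.6,"z":-0.6,"gripper":-1},
    {"x":1.5,"y":3.6,"z":-0.6,"gripper":-1},
    {"x":1.5,"y":3.6,"z":-0.6,"gripper":-1},
    {"x":1.5,"y":3.6,"z":-0.6,"gripper":-1},
  ],
)

```text
$.targets[0]: bad value
```

>>> send_rows(
  targets=[
    {"x":1.3,"y":3.6,"z":-0.6,"gripper":-1},
    {"x":1.3,"y":3.6,"z":-0.6,"gripper":-1},
    {"x":1.3,"y":3.6,"z":-0.6,"gripper":-1},
    {"x":1.3,"y":3.6,"z":-0.6,"gripper":-1},
    {"x":1.3,"y":3.6,"z":-0.6,"gripper":-1},
  ],
)

```text
$.targets[0]: bad value
```

>>> send_rows(
  targets=[
    {"x":3,"y":2.5,"z":-0.6,"ax":0,"ay":0,"az":0,"gripper":-1},
    {"x":3,"y":2.5,"z":-0.6,"ax":0,"ay":0,"az":0,"gripper":-1},
    {"x":3,"y":2.5,"z":-0.6,"ax":0,"ay":0,"az":0,"gripper":-1},
    {"x":3,"y":2.5,"z":-0.6,"ax":0,"ay":0,"az":0,"gripper":-1},
    {"x":3,"y":2.5,"z":-0.6,"ax":0,"ay":0,"az":0,"gripper":-1},
  ],
)

```text
clock: 1.22
position: [267.8, 446.9, 261.7]
ee_rot: [0.992, -0.122, 0.0, -0.0]
contact_force: [0.7, 0.4, 0.6]
gripper_width: 85.5
grasp_force: 0.0
```

>>> send_rows(
  targets=[
    {"x":2.5,"y":3.2,"z":-0.6,"ax":0,"ay":0,"az":0,"gripper":-1},
    {"x":2.5,"y":3.2,"z":-0.6,"ax":0,"ay":0,"az":0,"gripper":-1},
    {"x":2.5,"y":3.2,"z":-0.6,"ax":0,"ay":0,"az":0,"gripper":-1},
    {"x":2.5,"y":3.2,"z":-0.6,"ax":0,"ay":0,"az":0,"gripper":-1},
    {"x":2.5,"y":3.2,"z":-0.6,"ax":0,"ay":0,"az":0,"gripper":-1},
  ],
)

```text
clock: 1.63
position: [349.7, 260.9, 292.0]
ee_rot: [0.992, -0.122, 0.0, -0.0]
contact_force: [0.7, 0.4, 0.0]
gripper_width: 85.4
grasp_force: 0.0
```

>>> send_rows(
  targets=[
    {"x":1.5,"y":3.6,"z":-0.6,"ax":0,"ay":0,"az":0,"gripper":-1},
    {"x":1.5,"y":3.6,"z":-0.6,"ax":0,"ay":0,"az":0,"gripper":-1},
    {"x":1.5,"y":3.6,"z":-0.6,"ax":0,"ay":0,"az":0,"gripper":-1},
    {"x":1.5,"y":3.6,"z":-0.6,"ax":0,"ay":0,"az":0,"gripper":-1},
    {"x":1.5,"y":3.6,"z":-0.6,"ax":0,"ay":0,"az":0,"gripper":-1},
  ],
)

```text
clock: 2.05
position: [378.0, 68.1, 322.1]
ee_rot: [0.993, -0.122, 0.001, -0.001]
contact_force: [1.2, -0.2, 0.2]
gripper_width: 85.6
grasp_force: 0.0
```

>>> send_rows(
  targets=[
    {"x":1.3,"y":3.6,"z":-0.6,"ax":0,"ay":0,"az":0,"gripper":-1},
    {"x":1.3,"y":3.6,"z":-0.6,"ax":0,"ay":0,"az":0,"gripper":-1},
    {"x":1.3,"y":3.6,"z":-0.6,"ax":0,"ay":0,"az":0,"gripper":-1},
    {"x":1.3,"y":3.6,"z":-0.6,"ax":0,"ay":0,"az":0,"gripper":-1},
    {"x":1.3,"y":3.6,"z":-0.6,"ax":0,"ay":0,"az":0,"gripper":-1},
  ],
)

```text
clock: 2.47
position: [397.2, -122.4, 352.2]
ee_rot: [0.992, -0.123, 0.001, -0.0]
contact_force: [0.9, 0.2, 0.3]
gripper_width: 85.4
grasp_force: 0.0
```

Run:
```python
from h import *
print(arm.read_state()['joints'].round(2))
p,d,m=grab('wrist','w1.png'); np.savez('w1.npz',p=p,d=d,P=pts(d,m)); print(np.round(m['cam_to_world'],2))
```

```text
[ 0.1  -0.06 -0.23 -0.   -1.39  1.23]
[[-2.5000e-01 -9.2000e-01 -2.9000e-01  4.7351e+02]
 [-9.7000e-01  2.4000e-01  7.0000e-02 -1.4730e+02]
 [ 0.0000e+00  3.0000e-01 -9.5000e-01  4.9687e+02]
 [ 0.0000e+00  0.0000e+00  0.0000e+00  1.0000e+00]]
```

View pics/w1.png

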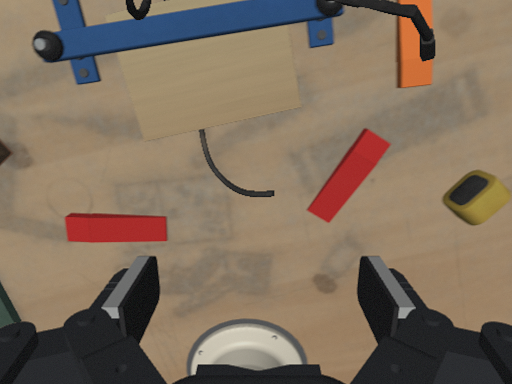

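Run:
```python
from h import *
z=np.load('w1.npz');p,d,P=z['p'],z['d'],z['P']
for u,v in [(270,193),(235,185),(212,162),(204,140),(202,131),(140,5),(375,3),(410,12),(430,48),(428,30)]: print('cable',(u,v),np.round(P[v,u]),p[v,u])
W=[(300,900),(-600,300)]
print('beam',rect(seg(p,P,(100,90,40),(125,255,255),W,(60,125))))
print('wedge',rect(seg(p,P,(6,150,120),(19,255,255),[(380,700),(-500,-200)],(2,40))))
Q=seg(p,P,(6,150,120),(19,255,255),[(380,700),(-500,-200)],(2,40)); print(np.polyfit(Q[:,0],Q[:,2],1))
# panel mask via z and colour; fit near edge by scanning columns
h=cv2.cvtColor(p,cv2.COLOR_RGB2HSV)
for u in range(145,300,15): print(u,[ (int(a),*np.round(P[a,u],1)) for a in [np.where((P[:,u,2]>12)&(P[:,u,2]<26))[0].max()]])
# knobs
for u,v in [(47,45),(328,5)]: print('stud',np.round(P[v,u],1))
```

```text
cable (270, 193) [ 346. -131.   97.] [59 58 54]
cable (235, 185) [356. -87.  55.] [93 82 69]
cable (212, 162) [387. -60.  20.] [41 42 41]
cable (204, 140) [419. -56.  12.] [75 68 61]
cable (202, 131) [432. -58.  13.] [60 56 51]
cable (140, 5) [605. -26.   1.] [130 115  93]
cable (375, 3) [ 509. -254.  189.] [45 44 45]
cable (410, 12) [ 495. -274.  205.] [44 41 41]
cable (430, 48) [ 464. -308.  159.] [31 30 29]
cable (428, 30) [ 479. -297.  181.] [27 27 28]
beam (7420, array([554.2, -89.9]), array([342.1,  30.5]), 83.93, array([69.6, 71.6, 73.3]))
wedge (1898, array([ 470.6, -360.8]), array([ 50., 106.]), 82.82, array([13.9, 21.7, 24.6]))
[-0.10064999 67.2808818 ]
145 [(140, np.float64(440.1), np.float64(21.3), np.float64(20.0))]
160 [(137, np.float64(438.8), np.float64(0.1), np.float64(18.8))]
175 [(134, np.float64(437.6), np.float64(-21.8), np.float64(20.5))]
190 [(131, np.float64(436.2), np.float64(-42.5), np.float64(18.4))]
205 [(363, np.float64(45.8), np.float64(56.6), np.float64(14.0))]
220 [(356, np.float64(63.0), np.float64(23.2), np.float64(24.7))]
235 [(350, np.float64(69.0), np.float64(-4.9), np.float64(25.2))]
250 [(349, np.float64(64.4), np.float64(-29.8), np.float64(24.9))]
265 [(352, np.float64(50.2), np.float64(-52.3), np.float64(22.9))]
280 [(365, np.float64(19.8), np.float64(-71.1), np.float64(25.8))]
295 [(363, np.float64(5.1), np.float64(-95.5), np.float64(13.0))]
stud [569.6  64.4  89.3]
stud [ 532.1 -241.1   86.6]
```

>>> send_rows(
  targets=[
    {"x":2.9,"y":1.3,"z":0,"ax":0,"ay":0,"az":0,"gripper":-1},
    {"x":2.9,"y":1.3,"z":0,"ax":0,"ay":0,"az":0,"gripper":-1},
    {"x":2.9,"y":1.3,"z":0,"ax":0,"ay":0,"az":-4,"gripper":-1},
    {"x":2.9,"y":1.3,"z":0,"ax":0,"ay":0,"az":-4.5,"gripper":-1},
    {"x":0,"y":0,"z":0,"ax":0,"ay":0,"az":0,"gripper":-1},
  ],
)

```text
clock: 2.93
position: [502.1, -199.6, 348.9]
ee_rot: [0.999, -0.049, -0.001, 0.0]
contact_force: [1.7, 0.8, 0.5]
gripper_width: 85.4
grasp_force: 0.0
```

Run:
```python
from h import *
arm.get_image('wrist')
p,d,m=grab('wrist','w2.png'); P=pts(d,m); np.savez('w2.npz',p=p,d=d,P=P)
W=[(300,900),(-600,300)]
print('beam',rect(seg(p,P,(100,90,40),(125,255,255),W,(60,125))))
print('low',rect(seg(p,P,(100,90,40),(125,255,255),W,(4,30))))
Q=seg(p,P,(6,150,120),(19,255,255),[(380,700),(-500,-200)],(2,40));print('wedge',rect(Q),np.polyfit(Q[:,0],Q[:,2],1))
print(arm.read_state())
```

```text
beam (5477, array([582.7, -87.8]), array([335.8,  90.5]), 84.22, array([70. , 71.6, 73.1]))
low (4829, array([576.5, -80.5]), array([347. , 125.5]), 84.58, array([ 9.9, 12.6, 16.6]))
wedge (2857, array([ 490.2, -351. ]), array([ 40. , 145.9]), 82.36, array([ 7.5, 15.6, 22.9])) [-0.12933904 80.06766675]
{'clock': 3.0333, 'joints': array([-7.50584109e-02,  1.73056964e-01,  8.02539954e-03, -2.21720266e-04,
       -1.40837661e+00,  1.54645175e+00]), 'joint_vel': array([ 0.0202367 , -0.05160002, -0.02249839,  0.00138865, -0.00186127,
       -0.00488314]), 'joint_efforts': array([ -0.34969635, -27.95538604,  20.28042912,   4.48292032,
         0.05200928,   0.04250502]), 'position': array([ 499.13702626, -197.72081785,  350.03338326]), 'ee_rot': array([ 9.98763379e-01, -4.96990405e-02, -1.30272950e-03, -1.42453042e-04]), 'contact_force': array([-0.62252061, -0.38814061, -0.06236956]), 'wrist_torque': array([0.03399929, 0.01585556, 0.01808035]), 'grasp_force': 0.0, 'gripper_width': 85.5561484499383}
```

View pics/w2.png

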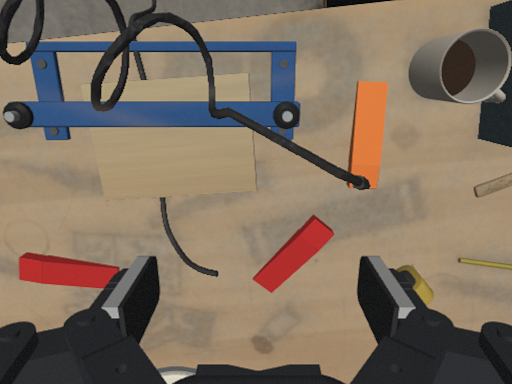

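Run:
```python
from h import *
z=np.load('w2.npz');p,d,P=z['p'],z['d'],z['P']
for u,v in [(16,115),(287,116)]: 
    w=P[v-3:v+4,u-3:u+4].reshape(-1,3); print('stud',np.round(np.median(w,0),1))
for u,v in [(365,183),(358,180),(340,170),(300,148),(260,128),(218,112),(210,80),(137,58),(141,72),(163,200),(165,220),(177,245),(214,273)]: print('cable',(u,v),np.round(P[v,u]),p[v,u])
def line(cols,f,n):
    A=[]
    for u in cols:
        v=f(u)
        if v is not None: A.append(P[v,u])
    A=np.array(A); k=np.polyfit(A[:,1],A[:,0],1); r=A[:,0]-np.polyval(k,A[:,1]); g=abs(r)<3
    k=np.polyfit(A[g,1],A[g,0],1); print(n,'slope->yaw deg',np.degrees(np.arctan(-k[0])).round(2),'x at y=-80',np.polyval(k,-80).round(1),'y',A[:,1].min().round(),A[:,1].max().round(),'z',np.median(A[:,2]).round(1),'n',g.sum())
def near(u):
    v=np.where((P[130:205,u,2]>13)&(P[130:205,u,2]<25))[0]; return 130+v.max()-1 if len(v) else None
line([u for u in range(106,256,3) if not 155<u<170],near,'panel near')
h=cv2.cvtColor(p,cv2.COLOR_RGB2HSV)
def stop(u):
    v=np.where((h[42:60,u,0]>100)&(h[42:60,u,0]<125)&(h[42:60,u,1]>90)&(P[42:60,u,2]>9))[0]; return 42+v.max() if len(v) else None
line([u for u in range(165,265,3) if not 185<u<200],stop,'stop top near edge')
```

```text
stud [568.6  72.5  90.9]
stud [ 537.4 -235.6   95.6]
cable (365, 183) [ 471. -304.  163.] [33 33 32]
cable (358, 180) [ 480. -292.  179.] [36 34 31]
cable (340, 170) [ 498. -270.  204.] [46 44 44]
cable (300, 148) [ 517. -239.  184.] [38 39 39]
cable (260, 128) [ 536. -204.  165.] [53 51 51]
cable (218, 112) [ 553. -164.  144.] [39 40 40]
cable (210, 80) [ 584. -155.  104.] [47 47 47]
cable (137, 58) [622. -53.  13.] [61 60 58]
cable (141, 72) [605. -54.  13.] [86 81 76]
cable (163, 200) [426. -51.  13.] [51 50 48]
cable (165, 220) [396. -49.  17.] [68 66 63]
cable (177, 245) [363. -66.  39.] [40 41 43]
cable (214, 273) [ 345. -125.   96.] [57 54 51]
panel near slope->yaw deg -1.9 x at y=-80 435.0 y -185.0 29.0 z 19.4 n 45
stop top near edge slope->yaw deg -5.61 x at y=-80 628.2 y -218.0 -90.0 z 10.5 n 21
```

>>> send_rows(
  targets=[
    {"x":-2.8,"y":-2.95,"z":0,"ax":0,"ay":0,"az":0,"gripper":-1},
    {"x":-2.8,"y":-2.95,"z":0,"ax":0,"ay":0,"az":0,"gripper":-1},
    {"x":-2.8,"y":-2.95,"z":0,"ax":0,"ay":0,"az":0,"gripper":-1},
    {"x":-2.75,"y":-3,"z":0,"ax":0,"ay":0,"az":0,"gripper":-1},
    {"x":0,"y":0,"z":4,"ax":0,"ay":0,"az":0,"gripper":-1},
  ],
)

```text
clock: 3.45
position: [399.6, -65.1, 319.4]
ee_rot: [0.999, -0.045, 0.01, -0.002]
contact_force: [2.2, 0.2, 0.5]
gripper_width: 85.1
grasp_force: 0.0
```

>>> send_rows(
  targets=[
    {"x":0,"y":0,"z":4,"ax":0,"ay":0,"az":0,"gripper":-1},
    {"x":0,"y":0,"z":4,"ax":0,"ay":0,"az":0,"gripper":-1},
    {"x":0,"y":0,"z":4,"ax":0,"ay":0,"az":0,"gripper":-1},
    {"x":0,"y":0,"z":4,"ax":0,"ay":0,"az":0,"gripper":-1},
    {"x":0,"y":0,"z":4,"ax":0,"ay":0,"az":0,"gripper":-1},
  ],
)

```text
clock: 3.87
position: [398.6, -68.0, 111.1]
ee_rot: [0.999, -0.048, 0.002, -0.0]
contact_force: [1.0, 0.6, -0.8]
gripper_width: 85.5
grasp_force: 0.0
```

>>> send_rows(
  targets=[
    {"x":0,"y":0,"z":4,"ax":0,"ay":0,"az":0,"gripper":-1},
    {"x":0,"y":0,"z":3,"ax":0,"ay":0,"az":0,"gripper":-1},
    {"x":0,"y":0,"z":2,"ax":0,"ay":0,"az":0,"gripper":-1},
    {"x":0,"y":0,"z":0,"ax":0,"ay":0,"az":0,"gripper":-1},
  ],
)

```text
clock: 4.2
position: [396.1, -68.7, 18.9]
ee_rot: [0.999, -0.049, -0.004, 0.001]
contact_force: [0.1, -0.6, 0.5]
gripper_width: 85.3
grasp_force: 0.0
```

>>> send_rows(
  targets=[
    {"x":0,"y":0,"z":1.3,"ax":0,"ay":0,"az":0,"gripper":-1},
    {"x":0,"y":0,"z":1.2,"ax":0,"ay":0,"az":0,"gripper":-1},
    {"x":0,"y":0,"z":0,"ax":0,"ay":0,"az":0,"gripper":-1},
  ],
)

```text
clock: 4.45
position: [399.0, -68.2, -3.4]
ee_rot: [0.999, -0.048, -0.0, 0.0]
contact_force: [-1.1, -0.2, -0.3]
gripper_width: 85.3
grasp_force: 0.0
```

>>> send_rows(
  targets=[
    {"x":0.8,"y":0,"z":0,"ax":0,"ay":0,"az":0,"gripper":-1},
    {"x":0.8,"y":0,"z":0,"ax":0,"ay":0,"az":0,"gripper":-1},
    {"x":0.6,"y":0,"z":0,"ax":0,"ay":0,"az":0,"gripper":-1},
    {"x":0.6,"y":0,"z":0,"ax":0,"ay":0,"az":0,"gripper":-1},
    {"x":0,"y":0,"z":0,"ax":0,"ay":0,"az":0,"gripper":-1},
  ],
)

```text
clock: 4.87
position: [428.8, -71.2, -3.1]
ee_rot: [0.999, -0.049, 0.001, -0.0]
contact_force: [0.5, -0.3, -0.1]
gripper_width: 85.9
grasp_force: 0.1
```

>>> send_rows(
  targets=[
    {"x":0.4,"y":0,"z":0,"ax":0,"ay":0,"az":0,"gripper":-1},
    {"x":0.4,"y":0,"z":0,"ax":0,"ay":0,"az":0,"gripper":-1},
    {"x":0.4,"y":0,"z":0,"ax":0,"ay":0,"az":0,"gripper":-1},
    {"x":0.4,"y":0,"z":0,"ax":0,"ay":0,"az":0,"gripper":-1},
  ],
)

```text
clock: 5.2
position: [442.4, -73.0, -3.8]
ee_rot: [0.999, -0.049, -0.001, 0.0]
contact_force: [-5.2, -0.2, 4.6]
gripper_width: 85.3
grasp_force: 2.4
```

>>> send_rows(
  targets=[
    {"x":0.3,"y":0,"z":0,"ax":0,"ay":0,"az":0,"gripper":-1},
    {"x":0.3,"y":0,"z":0,"ax":0,"ay":0,"az":0,"gripper":-1},
    {"x":0.2,"y":0,"z":0,"ax":0,"ay":0,"az":0,"gripper":-1},
  ],
)

```text
clock: 5.45
position: [451.4, -73.7, -3.8]
ee_rot: [0.999, -0.049, -0.0, 0.0]
contact_force: [-3.0, -0.1, 0.9]
gripper_width: 85.5
grasp_force: 1.7
```

>>> send_rows(
  targets=[
    {"x":0.2,"y":0,"z":0,"ax":0,"ay":0,"az":0,"gripper":-1},
    {"x":0.2,"y":0,"z":0,"ax":0,"ay":0,"az":0,"gripper":-1},
  ],
)

```text
clock: 5.62
position: [455.4, -73.9, -3.8]
ee_rot: [0.999, -0.049, 0.0, -0.0]
contact_force: [-6.7, 3.2, 2.2]
gripper_width: 85.2
grasp_force: 4.2
```

>>> send_rows(
  targets=[
    {"x":0.2,"y":0,"z":0,"ax":0,"ay":0,"az":0,"gripper":-1},
    {"x":0.1,"y":0,"z":0,"ax":0,"ay":0,"az":0,"gripper":-1},
  ],
)

```text
clock: 5.78
position: [455.3, -74.3, -4.1]
ee_rot: [0.999, -0.049, -0.003, 0.0]
contact_force: [-9.8, 4.0, 5.7]
gripper_width: 85.4
grasp_force: 5.2
```

>>> send_rows(
  targets=[
    {"x":0.1,"y":0,"z":0,"ax":0,"ay":0,"az":0,"gripper":-1},
    {"x":0,"y":0,"z":0,"ax":0,"ay":0,"az":0,"gripper":-1},
  ],
)

```text
clock: 5.95
position: [455.3, -74.4, -4.2]
ee_rot: [0.999, -0.049, -0.004, 0.0]
contact_force: [-9.7, 5.1, 5.8]
gripper_width: 85.4
grasp_force: 5.3
```

>>> send_rows(
  targets=[
    {"x":0.2,"y":0,"z":0,"ax":0,"ay":0,"az":0,"gripper":-1},
    {"x":0.2,"y":0,"z":0,"ax":0,"ay":0,"az":0,"gripper":-1},
    {"x":0,"y":0,"z":0,"ax":0,"ay":0,"az":0,"gripper":-1},
  ],
)

```text
clock: 6.2
position: [455.1, -75.2, -4.9]
ee_rot: [0.999, -0.05, -0.008, 0.001]
contact_force: [-16.4, 5.4, 10.8]
gripper_width: 85.2
grasp_force: 8.4
```

Run:
```python
from h import *
s=arm.read_state(); print(s['position'],s['contact_force'],s['wrist_torque'])
p,d,m=grab('wrist','w3.png'); P=pts(d,m); np.savez('w3.npz',p=p,d=d,P=P)
print(m['cam_to_world'])
```

```text
[455.09065257 -75.22405491  -4.85939034] [-16.42267625   5.36809897  10.80193353] [1.790428   4.37378443 0.21841287]
[[-9.82671890e-02 -9.42586462e-01 -3.19177570e-01  5.35438325e+02]
 [-9.95152066e-01  9.43611850e-02  2.77188045e-02 -8.34768198e+01]
 [ 3.99060387e-03  3.20354067e-01 -9.47289474e-01  1.37448454e+02]
 [ 0.00000000e+00  0.00000000e+00  0.00000000e+00  1.00000000e+00]]
```

View pics/w3.png

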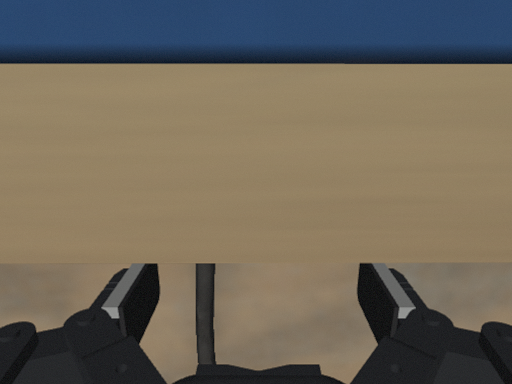

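>>> send_rows(
  targets=[
    {"x":-1.5,"y":0,"z":0,"ax":0,"ay":0,"az":0,"gripper":-1},
    {"x":-2.5,"y":0,"z":0,"ax":0,"ay":0,"az":0,"gripper":-1},
    {"x":0,"y":0,"z":-4,"ax":0,"ay":0,"az":0,"gripper":-1},
    {"x":0,"y":0,"z":-4,"ax":0,"ay":0,"az":0,"gripper":-1},
    {"x":0,"y":0,"z":-4,"ax":0,"ay":0,"az":0,"gripper":-1},
  ],
)

```text
clock: 6.67
position: [424.7, -70.6, 118.2]
ee_rot: [0.999, -0.048, 0.002, 0.0]
contact_force: [2.2, 0.9, -0.2]
gripper_width: 85.4
grasp_force: 0.0
```

>>> send_rows(
  targets=[
    {"x":0,"y":0,"z":-4,"ax":0,"ay":0,"az":0,"gripper":-1},
    {"x":0,"y":0,"z":-4,"ax":0,"ay":0,"az":0,"gripper":-1},
    {"x":0,"y":0,"z":-4,"ax":0,"ay":0,"az":0,"gripper":-1},
    {"x":-0.2,"y":3.9,"z":0,"ax":0,"ay":0,"az":0,"gripper":-1},
    {"x":-0.2,"y":3.9,"z":0,"ax":0,"ay":0,"az":0,"gripper":-1},
  ],
)

```text
clock: 7.08
position: [415.8, -147.8, 240.8]
ee_rot: [0.999, -0.046, 0.007, -0.0]
contact_force: [0.3, -1.0, -1.1]
gripper_width: 85.0
grasp_force: 0.0
```

>>> send_rows(
  targets=[
    {"x":-0.2,"y":3.9,"z":0,"ax":0,"ay":0,"az":0,"gripper":-1},
    {"x":-0.2,"y":3.9,"z":0,"ax":0,"ay":0,"az":0,"gripper":-1},
    {"x":-0.2,"y":3.9,"z":0,"ax":0,"ay":0,"az":0,"gripper":-1},
    {"x":-0.2,"y":3.9,"z":0,"ax":0,"ay":0,"az":0,"gripper":-1},
    {"x":-0.2,"y":3.9,"z":0,"ax":0,"ay":0,"az":2,"gripper":-1},
  ],
)

```text
clock: 7.5
position: [383.9, -344.1, 237.4]
ee_rot: [0.998, -0.066, 0.003, 0.001]
contact_force: [1.0, 0.5, 0.5]
gripper_width: 85.6
grasp_force: 0.0
```

Run:
```python
from h import *
arm.get_image('wrist'); arm.get_image('wrist')
p,d,m=grab('wrist','w4.png'); P=pts(d,m); np.savez('w4.npz',p=p,d=d,P=P)
print(arm.read_state()['position'],arm.read_state()['ee_rot'])
Q=seg(p,P,(6,150,120),(19,255,255),[(380,700),(-500,-200)],(2,40));print('wedge',rect(Q),np.polyfit(Q[:,0],Q[:,2],1))
p,d,m=grab('side','s2.png'); P=pts(d,m); np.savez('s2.npz',p=p,d=d,P=P)
c=np.zeros((384,790,3),np.uint8); c[:,:512]=cv2.imread('pics/w4.png'); c[:360,514:784]=cv2.resize(cv2.imread('pics/s2.png')[160:280,220:310],(270,360),interpolation=cv2.INTER_CUBIC); cv2.imwrite('pics/c4.png',c)
```

```text
[ 383.44703741 -344.23937158  236.45917953] [ 9.97657639e-01 -6.83825492e-02  1.50523793e-03  8.92781076e-04]
wedge (5031, array([ 478.8, -346.4]), array([ 40.5, 120.9]), 82.46, array([ 9.8, 17.1, 22.1])) [-0.11650344 72.69879933]
```

View pics/c4.png

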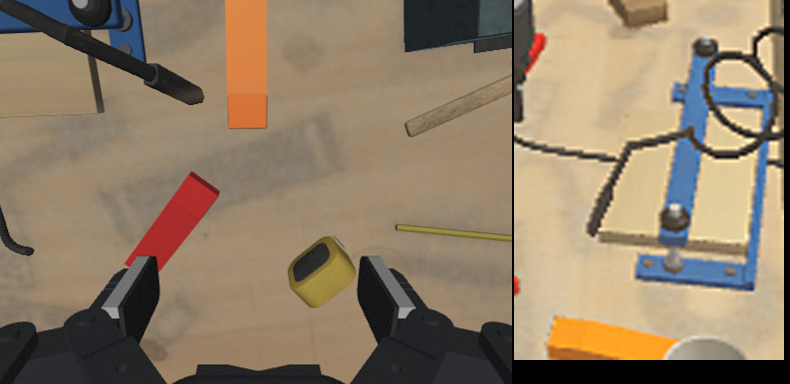

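>>> send_rows(
  targets=[
    {"x":-1.4,"y":-0.9,"z":0,"ax":0,"ay":0,"az":0,"gripper":-1},
    {"x":0,"y":0,"z":0,"ax":0,"ay":5,"az":0,"gripper":-1},
    {"x":0,"y":0,"z":0,"ax":0,"ay":5,"az":0,"gripper":-1},
    {"x":0,"y":0,"z":0,"ax":0,"ay":5,"az":0,"gripper":-1},
    {"x":0,"y":0,"z":2,"ax":0,"ay":0,"az":0,"gripper":-1},
  ],
)

```text
clock: 8.12
position: [375.8, -330.7, 221.5]
ee_rot: [0.988, -0.065, 0.137, 0.011]
contact_force: [1.7, -0.9, 1.0]
gripper_width: 85.2
grasp_force: 0.0
```

>>> send_rows(
  targets=[
    {"x":0,"y":0,"z":4,"ax":0,"ay":0,"az":0,"gripper":-1},
    {"x":0,"y":0,"z":4,"ax":0,"ay":0,"az":0,"gripper":-1},
    {"x":0,"y":0,"z":4,"ax":0,"ay":0,"az":0,"gripper":-1},
    {"x":0,"y":0,"z":4,"ax":0,"ay":0,"az":0,"gripper":-1},
    {"x":0,"y":0,"z":0,"ax":0,"ay":0,"az":0,"gripper":-1},
  ],
)

```text
clock: 8.53
position: [414.4, -333.3, 53.9]
ee_rot: [0.99, -0.065, 0.123, 0.005]
contact_force: [-0.4, 0.3, -1.3]
gripper_width: 85.7
grasp_force: 0.0
```

>>> send_rows(
  targets=[
    {"x":0,"y":0,"z":1.5,"ax":0,"ay":0,"az":0,"gripper":-1},
    {"x":0,"y":0,"z":0,"ax":0,"ay":0,"az":0,"gripper":-1},
    {"x":0,"y":0,"z":0,"ax":0,"ay":0,"az":0,"gripper":-1},
  ],
)

```text
clock: 8.78
position: [421.2, -336.7, 49.5]
ee_rot: [0.989, -0.064, 0.131, 0.009]
contact_force: [0.7, -0.5, 0.8]
gripper_width: 85.6
grasp_force: 0.0
```

Run:
```python
from h import *
from scipy.spatial.transform import Rotation as R
s=arm.read_state(); r=R.from_quat(s['ee_rot']).as_matrix(); print(s['position'].round(1)); print(r.round(3)); 
print('cm',(r.T@(np.array([433.4,-342,1])-s['position'])/10).round(2))
```

```text
[ 421.2 -336.7   49.5]
[[ 0.957 -0.13   0.259]
 [-0.125 -0.992 -0.035]
 [ 0.261  0.001 -0.965]]
cm [-0.03  0.36  5.02]
```

Descend, grip.

>>> send_rows(
  targets=[
    {"x":0,"y":0.35,"z":2.5,"ax":0,"ay":0,"az":0,"gripper":-1},
    {"x":0,"y":0,"z":1.5,"ax":0,"ay":0,"az":0,"gripper":-1},
    {"x":0,"y":0,"z":0.9,"ax":0,"ay":0,"az":0,"gripper":-1},
    {"x":0,"y":0,"z":0,"ax":0,"ay":0,"az":0,"gripper":-1},
    {"x":0,"y":0,"z":0,"ax":0,"ay":0,"az":0,"gripper":-1},
  ],
)

```text
clock: 9.2
position: [432.8, -342.4, 2.2]
ee_rot: [0.989, -0.065, 0.131, 0.009]
contact_force: [-0.4, -0.6, 0.6]
gripper_width: 85.7
grasp_force: 0.0
```

>>> send_rows(
  targets=[
    {"x":0,"y":0,"z":0,"ax":0,"ay":0,"az":0,"gripper":1},
    {"x":0,"y":0,"z":0,"ax":0,"ay":0,"az":0,"gripper":1},
    {"x":0,"y":0,"z":0,"ax":0,"ay":0,"az":0,"gripper":1},
    {"x":0,"y":0,"z":0,"ax":0,"ay":0,"az":0,"gripper":1},
    {"x":0,"y":0,"z":0,"ax":0,"ay":0,"az":0,"gripper":1},
  ],
)

```text
clock: 9.62
position: [432.5, -342.4, 1.6]
ee_rot: [0.989, -0.065, 0.131, 0.009]
contact_force: [-1.3, 0.2, 5.1]
gripper_width: 39.0
grasp_force: 61.8
```

>>> send_rows(
  targets=[
    {"x":0,"y":0,"z":0,"ax":0,"ay":0,"az":0,"gripper":1},
    {"x":0,"y":0,"z":0,"ax":0,"ay":0,"az":0,"gripper":1},
    {"x":0,"y":0,"z":0,"ax":0,"ay":0,"az":0,"gripper":1},
  ],
)

```text
clock: 9.87
position: [432.5, -342.4, 1.6]
ee_rot: [0.989, -0.065, 0.131, 0.009]
contact_force: [-1.1, 1.1, 5.6]
gripper_width: 38.7
grasp_force: 61.8
```

>>> send_rows(
  targets=[
    {"x":0,"y":0,"z":-1,"ax":0,"ay":0,"az":0,"gripper":1},
    {"x":0,"y":0,"z":-2.5,"ax":0,"ay":0,"az":0,"gripper":1},
    {"x":0,"y":0,"z":-2.5,"ax":0,"ay":0,"az":0,"gripper":1},
    {"x":0,"y":0,"z":-2.5,"ax":0,"ay":0,"az":0,"gripper":1},
    {"x":0,"y":0,"z":-2.7,"ax":0,"ay":0,"az":0,"gripper":1},
  ],
)

```text
clock: 10.28
position: [402.1, -337.9, 109.6]
ee_rot: [0.989, -0.066, 0.129, 0.008]
contact_force: [0.8, 1.1, -1.1]
gripper_width: 38.9
grasp_force: 61.0
```

>>> send_rows(
  targets=[
    {"x":-0.2,"y":-1.5,"z":-0.05,"ax":0,"ay":0,"az":0,"gripper":1},
    {"x":-0.4,"y":-3.1,"z":-0.1,"ax":0,"ay":0,"az":0,"gripper":1},
    {"x":-0.4,"y":-3.1,"z":-0.1,"ax":0,"ay":0,"az":0,"gripper":1},
    {"x":-0.4,"y":-3.1,"z":-0.1,"ax":0,"ay":0,"az":0,"gripper":1},
    {"x":-0.4,"y":-3.1,"z":-0.1,"ax":0,"ay":0,"az":0,"gripper":1},
  ],
)

```text
clock: 10.7
position: [402.6, -197.1, 108.9]
ee_rot: [0.989, -0.066, 0.13, 0.009]
contact_force: [0.0, -0.0, -1.1]
gripper_width: 38.7
grasp_force: 61.0
```

>>> send_rows(
  targets=[
    {"x":-0.4,"y":-3.1,"z":-0.1,"ax":0,"ay":0,"az":0,"gripper":1},
    {"x":-0.4,"y":-3.1,"z":-0.1,"ax":0,"ay":0,"az":0,"gripper":1},
    {"x":-0.4,"y":-3.1,"z":-0.1,"ax":0,"ay":0,"az":0,"gripper":1},
    {"x":-0.2,"y":-1.7,"z":-0.05,"ax":0.6,"ay":0,"az":-2.1,"gripper":1},
    {"x":0,"y":0,"z":0,"ax":0,"ay":0,"az":0,"gripper":1},
  ],
)

```text
clock: 11.12
position: [402.9, -85.3, 108.6]
ee_rot: [0.99, -0.044, 0.131, 0.006]
contact_force: [-0.6, -1.2, -1.3]
gripper_width: 38.9
grasp_force: 61.1
```

Run:
```python
from h import *
from scipy.spatial.transform import Rotation as R
arm.get_image('wrist'); arm.get_image('wrist')
p,d,m=grab('wrist','w5.png'); P=pts(d,m); np.savez('w5.npz',p=p,d=d,P=P)
s=arm.read_state(); r=R.from_quat(s['ee_rot']).as_matrix(); print(s['position'].round(1),s['gripper_width'],s['contact_force'].round(1)); print(r.round(3),np.degrees(np.arctan2(r[1,0],r[0,0])))
W=[(300,900),(-600,300)]
Q=seg(p,P,(6,150,120),(19,255,255),[(300,700),(-300,200)],(60,180));print('wedge',rect(Q),np.polyfit(Q[:,0],Q[:,2],1))
print('low',rect(seg(p,P,(100,90,40),(125,255,255),W,(4,30))),'beam',rect(seg(p,P,(100,90,40),(125,255,255),W,(60,85))))
```

```text
[403.4 -87.4 108.5] 38.32619844165104 [-0.1 -0.1 -1.4]
[[ 0.962 -0.095  0.258]
 [-0.092 -0.996 -0.024]
 [ 0.259 -0.001 -0.966]] -5.441867899875558
wedge (28709, array([463.9, -94. ]), array([ 46.1, 149.6]), 87.64, array([116. , 124.4, 129.1])) [-1.20306824e-01  1.78142135e+02]
low (4001, array([538. , -79.7]), array([343.9,  49. ]), 84.24, array([ 6. , 10.6, 11.9])) beam (6185, array([538.1, -99.4]), array([300.5,   5.3]), 84.5, array([60.9, 68.4, 71.3]))
```

View pics/w5.png

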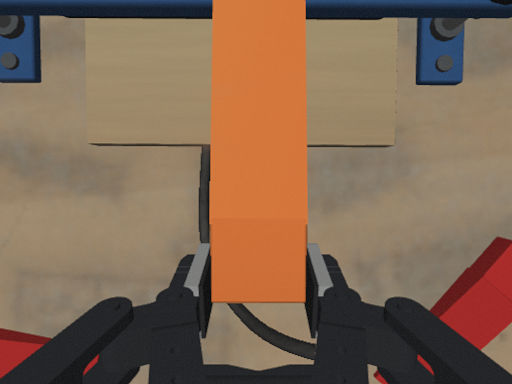

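>>> send_rows(
  targets=[
    {"x":-1.5,"y":0,"z":0.5,"ax":0,"ay":0,"az":0,"gripper":1},
    {"x":-0.7,"y":0,"z":2.5,"ax":0,"ay":0,"az":0,"gripper":1},
    {"x":-0.6,"y":0,"z":2.5,"ax":0,"ay":0,"az":0,"gripper":1},
    {"x":-0.6,"y":0,"z":2.4,"ax":0,"ay":0,"az":0,"gripper":1},
    {"x":0,"y":0,"z":0,"ax":0,"ay":0,"az":0,"gripper":1},
  ],
)

```text
clock: 11.68
position: [383.1, -85.9, 58.5]
ee_rot: [0.993, -0.049, 0.111, 0.007]
contact_force: [0.5, 0.4, -1.9]
gripper_width: 38.6
grasp_force: 61.9
```

>>> send_rows(
  targets=[
    {"x":0,"y":0,"z":0,"ax":0,"ay":0,"az":0,"gripper":1},
  ],
)

```text
clock: 11.77
position: [384.1, -85.3, 59.5]
ee_rot: [0.992, -0.048, 0.113, 0.006]
contact_force: [0.1, 0.8, -1.8]
gripper_width: 39.0
grasp_force: 61.9
```

Run:
```python
from h import *
s=arm.read_state(); print(s['position'].round(1),s['contact_force'].round(1))
p,d,m=grab('side','s3.png'); p2,d2,m=grab('wrist','w6.png')
c=np.zeros((384,790,3),np.uint8); c[:,:512]=p2[:,:,::-1]; c[:360,514:784]=cv2.resize(p[165:255,235:302,::-1],(270,360),interpolation=cv2.INTER_CUBIC); cv2.imwrite('pics/c6.png',c)
```

```text
[384.1 -85.3  59.5] [ 0.1  0.8 -1.8]
```

View pics/c6.png

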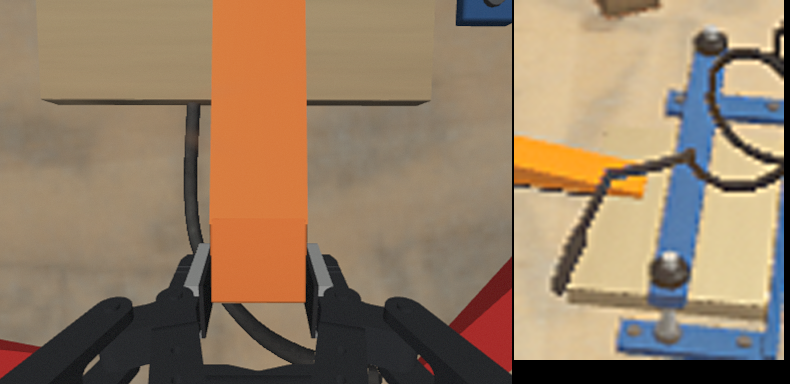

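Run:
```python
from h import *
from scipy.spatial.transform import Rotation as R
s=arm.read_state(); print(s['joints'].round(3)); r=R.from_quat(s['ee_rot']).as_matrix(); print(r.round(3))
```

```text
[ 0.214  0.141 -1.068  0.451 -0.161  0.823]
[[ 0.97  -0.095  0.225]
 [-0.093 -0.995 -0.023]
 [ 0.226  0.001 -0.974]]
```

>>> send_rows(
  targets=[
    {"x":1,"y":0,"z":-1.5,"ax":0,"ay":0,"az":0,"gripper":1},
    {"x":1,"y":0,"z":-1.5,"ax":0,"ay":0,"az":0,"gripper":1},
    {"x":1,"y":0,"z":-1.5,"ax":0,"ay":0,"az":0,"gripper":1},
    {"x":0,"y":0,"z":0,"ax":0,"ay":0,"az":0,"gripper":1},
    {"x":0,"y":0,"z":0,"ax":0,"ay":0,"az":0,"gripper":1},
  ],
)

```text
clock: 12.28
position: [404.3, -86.1, 111.6]
ee_rot: [0.992, -0.047, 0.115, 0.005]
contact_force: [-0.8, -0.2, -1.2]
gripper_width: 38.8
grasp_force: 62.0
```

Run:
```python
from h import *
from scipy.spatial.transform import Rotation as R
s=arm.read_state(); print(s['position'].round(1),s['joints'].round(3)); r=R.from_quat(s['ee_rot']).as_matrix(); print(r.round(3))
print((r.T@(np.array([420,165,120])-s['position'])/10).round(2))
```

```text
[404.3 -86.1 111.6] [ 0.239  0.063 -0.876  0.185 -0.42   1.076]
[[ 0.969 -0.095  0.228]
 [-0.093 -0.995 -0.022]
 [ 0.229 -0.    -0.974]]
[ -0.61 -25.15  -1.01]
```

>>> send_rows(
  targets=[
    {"x":-0.1,"y":-2,"z":-0.15,"ax":0,"ay":0,"az":0,"gripper":1},
    {"x":-0.1,"y":-3.3,"z":-0.15,"ax":0,"ay":0,"az":0,"gripper":1},
    {"x":-0.1,"y":-3.3,"z":-0.15,"ax":0,"ay":0,"az":0,"gripper":1},
    {"x":-0.1,"y":-3.3,"z":-0.15,"ax":0,"ay":0,"az":0,"gripper":1},
    {"x":-0.1,"y":-3.3,"z":-0.15,"ax":0,"ay":0,"az":0,"gripper":1},
  ],
)

```text
clock: 12.7
position: [409.5, 65.7, 115.3]
ee_rot: [0.993, -0.047, 0.112, 0.007]
contact_force: [1.6, -0.1, -1.6]
gripper_width: 38.8
grasp_force: 61.9
```

>>> send_rows(
  targets=[
    {"x":-0.1,"y":-3.3,"z":-0.1,"ax":0,"ay":0,"az":0,"gripper":1},
    {"x":0,"y":-3.3,"z":-0.1,"ax":0,"ay":0,"az":0,"gripper":1},
    {"x":0,"y":-3.3,"z":0,"ax":0,"ay":0,"az":0,"gripper":1},
    {"x":3,"y":0,"z":0,"ax":0,"ay":1.8,"az":0,"gripper":1},
    {"x":1.5,"y":0,"z":0,"ax":0,"ay":0,"az":0,"gripper":1},
  ],
)

```text
clock: 13.12
position: [462.5, 161.8, 127.4]
ee_rot: [0.991, -0.044, 0.128, 0.008]
contact_force: [-0.1, -0.2, -1.2]
gripper_width: 38.7
grasp_force: 62.0
```

>>> send_rows(
  targets=[
    {"x":0,"y":0,"z":0,"ax":0,"ay":0,"az":0,"gripper":1},
    {"x":0,"y":0,"z":0,"ax":0,"ay":0,"az":0,"gripper":1},
  ],
)

```text
clock: 13.28
position: [461.9, 159.1, 127.2]
ee_rot: [0.991, -0.047, 0.128, 0.008]
contact_force: [0.0, -0.4, -1.2]
gripper_width: 38.6
grasp_force: 61.9
```

Run:
```python
from h import *
from scipy.spatial.transform import Rotation as R
s=arm.read_state(); print(s['position'].round(1),s['joints'].round(3)); r=R.from_quat(s['ee_rot']).as_matrix(); print(r.round(3))
print((r.T@(np.array([462,165,8])-s['position'])/10).round(2))
p,d,m=grab('wrist'); P=pts(d,m)
# obstacles near the landing place
M=(P[...,0]>380)&(P[...,0]<600)&(P[...,1]>95)&(P[...,1]<240)&(P[...,2]>12)&(P[...,2]<60); print('obst',M.sum(), P[M].min(0) if M.any() else '',P[M].max(0) if M.any() else '')
p,d,m=grab('side'); P=pts(d,m)
M=(P[...,0]>380)&(P[...,0]<600)&(P[...,1]>110)&(P[...,1]<230)&(P[...,2]>12)&(P[...,2]<60); print('obst',M.sum(), P[M].min(0) if M.any() else '',P[M].max(0) if M.any() else '')
```

```text
[461.9 159.1 127.2] [ 0.762  0.168 -0.772  0.416 -0.501  0.359]
[[ 0.963 -0.096  0.252]
 [-0.092 -0.995 -0.027]
 [ 0.254  0.003 -0.967]]
[-3.07 -0.63 11.52]
obst 654 [461.10409838  95.07714828  12.06908567] [562.9377416 239.997107   59.8630287]
obst 2 [474.03022461 228.07359497  19.51286661] [474.12620742 229.35708782  25.12627286]
```

>>> send_rows(
  targets=[
    {"x":-0.8,"y":0,"z":3,"ax":0,"ay":0,"az":0,"gripper":1},
    {"x":-0.8,"y":0,"z":3,"ax":0,"ay":0,"az":0,"gripper":1},
    {"x":-0.8,"y":0,"z":3,"ax":0,"ay":0,"az":0,"gripper":1},
    {"x":-0.6,"y":0,"z":2.5,"ax":0,"ay":0,"az":0,"gripper":1},
    {"x":0,"y":0,"z":0,"ax":0,"ay":0,"az":0,"gripper":1},
  ],
)

```text
clock: 13.8
position: [478.9, 152.3, 61.8]
ee_rot: [0.988, -0.048, 0.142, 0.017]
contact_force: [0.6, -1.9, -1.2]
gripper_width: 39.1
grasp_force: 61.9
```

>>> send_rows(
  targets=[
    {"x":0,"y":0,"z":0,"ax":0,"ay":0,"az":0,"gripper":1},
    {"x":-0.1,"y":0,"z":0.4,"ax":0,"ay":0,"az":0,"gripper":1},
    {"x":0,"y":0,"z":0,"ax":0,"ay":0,"az":0,"gripper":1},
  ],
)

```text
clock: 14.05
position: [480.6, 154.0, 60.1]
ee_rot: [0.988, -0.05, 0.144, 0.015]
contact_force: [0.4, -0.1, -1.1]
gripper_width: 38.7
grasp_force: 61.9
```

Run:
```python
from h import *
s=arm.read_state(); print(s['position'].round(1),s['joints'].round(3))
```

```text
[480.6 154.   60.1] [ 0.547  0.283 -0.981  1.163 -0.203 -0.211]
```

```bash
cat >> h.py <<'E'
from scipy.spatial.transform import Rotation as R
def tgt(yaw,tilt):
    y=np.radians(yaw); x=np.array([np.cos(y),np.sin(y),0]); b=R.from_matrix(np.stack([x,[x[1],-x[0],0],[0,0,-1]],1))
    return b*R.from_rotvec([0,np.radians(tilt),0])
def plan(pos,yaw,tilt):
    s=arm.read_state(); r=R.from_quat(s['ee_rot']); T=tgt(yaw,tilt)
    print('at',s['position'].round(1),'F',s['contact_force'].round(1),'j',s['joints'].round(2),'w',round(s['gripper_width'],1))
    print('shift now cm',(r.inv().apply(np.array(pos)-s['position'])/10).round(2),'turn deg',np.degrees((r.inv()*T).as_rotvec()).round(2),'shift after turn',(T.inv().apply(np.array(pos)-s['position'])/10).round(2))
E
python3 -c "
from h import *
plan([515,160,90],-5.6,15)"
```

```text
at [480.6 154.   60.1] F [ 0.4 -0.1 -1.1] j [ 0.55  0.28 -0.98  1.16 -0.2  -0.21] w 38.7
shift now cm [ 4.08 -0.91 -1.92] turn deg [ 0.9  -1.67 -0.05] shift after turn [ 4.02 -0.94 -2.02]
```

>>> send_rows(
  targets=[
    {"x":1,"y":-0.2,"z":-1.5,"ax":0,"ay":0,"az":0,"gripper":1},
    {"x":1,"y":-0.2,"z":-0.5,"ax":0,"ay":0,"az":0,"gripper":1},
    {"x":1,"y":-0.2,"z":0,"ax":0,"ay":0,"az":0,"gripper":1},
    {"x":1,"y":-0.3,"z":0,"ax":0.9,"ay":-1.7,"az":0,"gripper":1},
    {"x":0,"y":0,"z":0,"ax":0,"ay":0,"az":0,"gripper":1},
  ],
)

```text
clock: 14.47
position: [515.3, 159.6, 85.6]
ee_rot: [0.989, -0.051, 0.138, 0.008]
contact_force: [0.7, 1.2, -0.5]
gripper_width: 38.9
grasp_force: 61.9
```

>>> send_rows(
  targets=[
    {"x":0,"y":0,"z":0,"ax":0,"ay":0,"az":0,"gripper":1},
  ],
)

```text
clock: 14.55
position: [514.5, 158.7, 85.0]
ee_rot: [0.989, -0.049, 0.138, 0.01]
contact_force: [-0.2, 0.2, -0.7]
gripper_width: 38.8
grasp_force: 61.9
```

```bash
python3 -c "
from h import *
plan([518,160,5],-5.6,15)"
```

```text
at [514.5 158.7  85. ] F [-0.2  0.2 -0.7] j [ 0.66  0.3  -0.78  0.6  -0.35  0.26] w 38.8
shift now cm [-1.87 -0.21  7.79] turn deg [ 0.36 -0.92 -0.04] shift after turn [-1.74 -0.17  7.82]
```

>>> send_rows(
  targets=[
    {"x":-0.4,"y":0,"z":2,"ax":0.4,"ay":-0.9,"az":0,"gripper":1},
    {"x":-0.4,"y":0,"z":2,"ax":0,"ay":0,"az":0,"gripper":1},
    {"x":-0.4,"y":0,"z":2,"ax":0,"ay":0,"az":0,"gripper":1},
    {"x":-0.4,"y":-0.1,"z":1.6,"ax":0,"ay":0,"az":0,"gripper":1},
    {"x":0,"y":0,"z":0,"ax":0,"ay":0,"az":0,"gripper":1},
  ],
)

```text
clock: 14.97
position: [522.7, 154.3, 30.4]
ee_rot: [0.99, -0.048, 0.131, 0.014]
contact_force: [0.6, -1.0, -1.0]
gripper_width: 38.6
grasp_force: 61.9
```

```bash
python3 -c "
from h import *
plan([518,160,2],-5.6,15)"
```

```text
at [522.7 154.3  30.4] F [ 0.6 -1.  -1. ] j [ 0.48  0.39 -0.91  1.19 -0.17 -0.18] w 38.6
shift now cm [-1.25 -0.57  2.6 ] turn deg [ 0.84 -0.08  0.15] shift after turn [-1.24 -0.53  2.61]
```

>>> send_rows(
  targets=[
    {"x":0,"y":0,"z":0,"ax":0.8,"ay":-3,"az":0,"gripper":1},
    {"x":0,"y":0,"z":0,"ax":0,"ay":-3,"az":0,"gripper":1},
    {"x":-0.1,"y":0,"z":0.7,"ax":0,"ay":0,"az":0,"gripper":1},
    {"x":0,"y":0,"z":0,"ax":0,"ay":0,"az":0,"gripper":1},
  ],
)

```text
clock: 15.3
position: [541.7, 145.7, 32.4]
ee_rot: [0.99, -0.053, 0.129, 0.019]
contact_force: [0.5, 0.4, -1.3]
gripper_width: 38.4
grasp_force: 61.9
```

```bash
python3 -c "
from h import *
plan([518,160,15],-5.6,9)"
```

```text
at [541.7 145.7  32.4] F [ 0.5  0.4 -1.3] j [ 0.53  0.41 -0.83  0.92 -0.22  0.04] w 38.4
shift now cm [-2.87 -1.2   1.01] turn deg [ 1.44 -5.89 -0.4 ] shift after turn [-2.74 -1.19  1.32]
```

>>> send_rows(
  targets=[
    {"x":0,"y":0,"z":-2,"ax":0,"ay":0,"az":0,"gripper":1},
    {"x":0,"y":0,"z":-2,"ax":0,"ay":0,"az":0,"gripper":1},
    {"x":-0.5,"y":-0.5,"z":0,"ax":0.7,"ay":-2,"az":0,"gripper":1},
    {"x":-0.5,"y":-0.5,"z":0,"ax":0.7,"ay":-2,"az":0,"gripper":1},
    {"x":0,"y":0,"z":0,"ax":0,"ay":-2,"az":0,"gripper":1},
  ],
)

```text
clock: 15.72
position: [523.8, 159.0, 65.7]
ee_rot: [0.996, -0.051, 0.078, 0.004]
contact_force: [0.2, -1.6, -0.3]
gripper_width: 39.0
grasp_force: 61.9
```

```bash
python3 -c "
from h import *
plan([518,160,30],-5.6,9)"
```

```text
at [523.8 159.   65.7] F [ 0.2 -1.6 -0.3] j [ 0.64  0.38 -0.58  0.22 -0.51  0.64] w 39.0
shift now cm [-1.13 -0.04  3.44] turn deg [-0.    0.08 -0.24] shift after turn [-1.14 -0.05  3.43]
```

>>> send_rows(
  targets=[
    {"x":-0.4,"y":0,"z":1.2,"ax":0,"ay":0,"az":0,"gripper":1},
    {"x":-0.4,"y":0,"z":1.2,"ax":0,"ay":0,"az":0,"gripper":1},
    {"x":-0.4,"y":0,"z":1.2,"ax":0,"ay":0,"az":0,"gripper":1},
    {"x":-0.1,"y":0,"z":0.7,"ax":0,"ay":0,"az":0,"gripper":1},
    {"x":0,"y":0,"z":0,"ax":0,"ay":0,"az":0,"gripper":1},
  ],
)

```text
clock: 16.13
position: [518.2, 157.2, 19.3]
ee_rot: [0.996, -0.052, 0.077, 0.006]
contact_force: [-0.3, -1.9, 0.1]
gripper_width: 38.5
grasp_force: 62.0
```

```bash
python3 -c "
from h import *
plan([515,160,16],-5.6,9)"
```

```text
at [518.2 157.2  19.3] F [-0.3 -1.9  0.1] j [ 0.64  0.45 -0.66  0.31 -0.37  0.54] w 38.5
shift now cm [-0.39 -0.24  0.27] turn deg [ 0.28  0.09 -0.32] shift after turn [-0.39 -0.24  0.28]
```

>>> send_rows(
  targets=[
    {"x":-0.2,"y":-0.2,"z":0.35,"ax":0.2,"ay":1.5,"az":0,"gripper":1},
    {"x":-0.2,"y":0,"z":0.35,"ax":0,"ay":1.5,"az":0,"gripper":1},
    {"x":0,"y":0,"z":0,"ax":0,"ay":0,"az":0,"gripper":1},
  ],
)

```text
clock: 16.38
position: [519.5, 157.0, 15.6]
ee_rot: [0.993, -0.051, 0.102, 0.008]
contact_force: [0.2, -1.6, -0.6]
gripper_width: 38.9
grasp_force: 61.9
```

>>> send_rows(
  targets=[
    {"x":0,"y":0,"z":0,"ax":0,"ay":0,"az":0,"gripper":-0.2},
    {"x":0,"y":0,"z":0,"ax":0,"ay":0,"az":0,"gripper":-0.4},
    {"x":0,"y":0,"z":0,"ax":0,"ay":0,"az":0,"gripper":-0.4},
    {"x":0,"y":0,"z":0,"ax":0,"ay":0,"az":0,"gripper":-0.4},
  ],
)

```text
clock: 16.72
position: [522.0, 158.9, 16.5]
ee_rot: [0.993, -0.053, 0.104, 0.006]
contact_force: [0.5, 0.3, 0.8]
gripper_width: 59.6
grasp_force: 0.0
```

```bash
python3 -c "
from h import *
plan([515,160,70],-5.6,0)
p,d,m=grab('wrist'); P=pts(d,m)
Q=seg(p,P,(6,150,120),(19,255,255),[(400,700),(50,300)],(2,60));print('wedge',rect(Q),np.polyfit(Q[:,0],Q[:,2],1))"
```

```text
at [522.  158.9  16.5] F [0.5 0.3 0.8] j [ 0.61  0.44 -0.78  0.62 -0.24  0.25] w 59.6
shift now cm [ 0.42 -0.04 -5.38] turn deg [  0.05 -11.91  -0.5 ] shift after turn [-0.7  -0.04 -5.35]
wedge (25733, array([573.3, 148.9]), array([ 40. , 135.2]), 83.96, array([ 8.2, 16.7, 22.1])) [-0.12065497 85.28486549]
```

>>> send_rows(
  targets=[
    {"x":0,"y":0,"z":-3,"ax":0,"ay":0,"az":0,"gripper":-0.4},
    {"x":0,"y":0,"z":-1.5,"ax":0,"ay":-4,"az":0,"gripper":-0.4},
    {"x":0,"y":0,"z":0,"ax":0,"ay":-4,"az":0,"gripper":-0.4},
    {"x":0,"y":0,"z":0,"ax":0,"ay":-3.9,"az":0,"gripper":-0.4},
    {"x":0,"y":0,"z":0,"ax":0,"ay":0,"az":0,"gripper":-0.4},
  ],
)

```text
clock: 17.18
position: [518.5, 159.2, 57.5]
ee_rot: [0.998, -0.055, 0.012, 0.002]
contact_force: [1.4, 0.5, 0.2]
gripper_width: 60.2
grasp_force: 0.0
```

```bash
python3 -c "
from h import *
arm.get_image('wrist')
p,d,m=grab('wrist'); P=pts(d,m)
Q=seg(p,P,(6,150,120),(19,255,255),[(400,700),(50,300)],(2,60));print('wedge',rect(Q))
plan([521,154.4,1],-6,0)"
```

```text
wedge (18288, array([569.1, 147.9]), array([ 39.9, 130.5]), 83.9, array([ 7.9, 15.4, 21.4]))
at [515.3 156.7  55.9] F [-1.2 -0.9 -0.5] j [ 0.61  0.43 -0.45  0.03 -0.68  0.83] w 59.9
shift now cm [0.47 0.13 5.5 ] turn deg [ 0.39 -1.29 -0.33] shift after turn [0.6  0.17 5.49]
```

>>> send_rows(
  targets=[
    {"x":0.2,"y":0.1,"z":1.5,"ax":0.4,"ay":-1.3,"az":-0.3,"gripper":-0.4},
    {"x":0.25,"y":0.15,"z":2,"ax":0,"ay":0,"az":0,"gripper":-0.4},
    {"x":0,"y":0,"z":1.5,"ax":0,"ay":0,"az":0,"gripper":-0.4},
    {"x":0,"y":0,"z":0.4,"ax":0,"ay":0,"az":0,"gripper":-0.4},
    {"x":0,"y":0,"z":0,"ax":0,"ay":0,"az":0,"gripper":-0.4},
  ],
)

```text
clock: 17.7
position: [517.2, 152.3, 0.6]
ee_rot: [0.999, -0.052, -0.002, 0.002]
contact_force: [-0.7, 0.6, -0.0]
gripper_width: 59.8
grasp_force: 0.0
```

>>> send_rows(
  targets=[
    {"x":0,"y":0,"z":0,"ax":0,"ay":0,"az":0,"gripper":-0.4},
    {"x":0,"y":0,"z":0,"ax":0,"ay":0,"az":0,"gripper":1},
    {"x":0,"y":0,"z":0,"ax":0,"ay":0,"az":0,"gripper":1},
    {"x":0,"y":0,"z":0,"ax":0,"ay":0,"az":0,"gripper":1},
    {"x":0,"y":0,"z":0,"ax":0,"ay":0,"az":0,"gripper":1},
  ],
)

```text
clock: 18.12
position: [520.0, 154.0, 3.5]
ee_rot: [0.999, -0.052, 0.001, -0.001]
contact_force: [-1.9, -0.1, 7.2]
gripper_width: 38.3
grasp_force: 61.5
```

```bash
python3 -c "
from h import *
plan([519.5,153.5,110],-5.6,0)"
```

```text
at [520.  154.    3.5] F [-1.9 -0.1  7.2] j [ 0.59  0.52 -0.45 -0.   -0.59  0.88] w 38.3
shift now cm [ -0.03   0.05 -10.65] turn deg [-0.06 -0.06 -0.34] shift after turn [ -0.04   0.06 -10.65]
```

>>> send_rows(
  targets=[
    {"x":0,"y":0,"z":-1.5,"ax":0,"ay":0,"az":0,"gripper":1},
    {"x":0,"y":0,"z":-3,"ax":0,"ay":0,"az":0,"gripper":1},
    {"x":0,"y":0,"z":-3.2,"ax":0,"ay":0,"az":0,"gripper":1},
    {"x":0,"y":0,"z":-3,"ax":0,"ay":0,"az":-0.3,"gripper":1},
    {"x":-1.4,"y":1.5,"z":0,"ax":0,"ay":0,"az":0,"gripper":1},
  ],
)

```text
clock: 18.53
position: [510.3, 143.5, 115.6]
ee_rot: [0.999, -0.048, 0.007, -0.004]
contact_force: [0.7, 0.0, -1.0]
gripper_width: 38.6
grasp_force: 60.8
```

>>> send_rows(
  targets=[
    {"x":-1.5,"y":3.1,"z":0,"ax":0,"ay":0,"az":0,"gripper":1},
    {"x":-1.5,"y":3.1,"z":0,"ax":0,"ay":0,"az":0,"gripper":1},
    {"x":-1.3,"y":3.1,"z":0,"ax":0,"ay":0,"az":0,"gripper":1},
    {"x":-1,"y":3.1,"z":0,"ax":0,"ay":0,"az":0,"gripper":1},
    {"x":-1,"y":3.1,"z":0,"ax":0,"ay":0,"az":0,"gripper":1},
  ],
)

```text
clock: 18.95
position: [424.4, -9.3, 109.2]
ee_rot: [0.999, -0.049, -0.001, 0.0]
contact_force: [1.3, 0.0, -1.5]
gripper_width: 38.0
grasp_force: 60.7
```

>>> send_rows(
  targets=[
    {"x":-1,"y":3.1,"z":0,"ax":0,"ay":0,"az":0,"gripper":1},
    {"x":-1,"y":3,"z":0,"ax":0,"ay":0,"az":0,"gripper":1},
    {"x":0,"y":1.9,"z":0,"ax":0,"ay":0,"az":0,"gripper":1},
    {"x":0,"y":0,"z":0,"ax":0,"ay":0,"az":0,"gripper":1},
    {"x":0,"y":0,"z":0,"ax":0,"ay":0,"az":0,"gripper":1},
  ],
)

```text
clock: 19.37
position: [397.6, -86.5, 109.4]
ee_rot: [0.999, -0.051, -0.0, 0.0]
contact_force: [1.0, 1.1, -0.6]
gripper_width: 38.7
grasp_force: 60.7
```

```bash
python3 -c "
from h import *
plan([398,-85,26],-5.6,0)"
```

```text
at [397.6 -86.5 109.4] F [ 1.   1.1 -0.6] j [ 0.19  0.16 -0.67 -0.   -0.74  1.28] w 38.7
shift now cm [ 0.03 -0.15  8.34] turn deg [ 0.01  0.05 -0.22] shift after turn [ 0.02 -0.15  8.34]
```

>>> send_rows(
  targets=[
    {"x":0,"y":-0.1,"z":2.5,"ax":0,"ay":0,"az":-0.2,"gripper":1},
    {"x":0,"y":0,"z":2.5,"ax":0,"ay":0,"az":0,"gripper":1},
    {"x":0,"y":0,"z":2,"ax":0,"ay":0,"az":0,"gripper":1},
    {"x":0,"y":0,"z":1.3,"ax":0,"ay":0,"az":0,"gripper":1},
    {"x":0,"y":0,"z":0,"ax":0,"ay":0,"az":0,"gripper":1},
  ],
)

```text
clock: 19.78
position: [396.6, -84.2, 24.1]
ee_rot: [0.999, -0.047, -0.003, 0.001]
contact_force: [0.1, -1.2, -1.2]
gripper_width: 38.8
grasp_force: 60.8
```

>>> send_rows(
  targets=[
    {"x":0,"y":0,"z":0,"ax":0,"ay":0,"az":0,"gripper":1},
    {"x":0,"y":0,"z":0.3,"ax":0,"ay":0,"az":0,"gripper":1},
    {"x":0,"y":0,"z":0,"ax":0,"ay":0,"az":0,"gripper":1},
  ],
)

```text
clock: 20.03
position: [398.9, -84.3, 23.9]
ee_rot: [0.999, -0.047, 0.0, -0.0]
contact_force: [0.1, -0.3, -1.3]
gripper_width: 38.5
grasp_force: 60.8
```

Run:
```python
from h import *
plan([398,-85,21],-5.6,0)
p2,d2,m=grab('wrist','w7.png'); P=pts(d2,m)
Q=seg(p2,P,(6,150,120),(19,255,255),[(300,700),(-300,200)],(10,60));print('wedge',rect(Q),np.polyfit(Q[:,0],Q[:,2],1))
p,d,m=grab('side','s7.png'); P=pts(d,m)
Q=seg(p,P,(6,150,120),(19,255,255),[(300,700),(-250,50)],(10,60));print('wedge side',rect(Q))
c=np.zeros((384,790,3),np.uint8); c[:,:512]=p2[:,:,::-1]; c[:360,514:784]=cv2.resize(p[165:255,235:302,::-1],(270,360),interpolation=cv2.INTER_CUBIC); cv2.imwrite('pics/c7.png',c)
```

```text
at [398.9 -84.3  23.9] F [ 0.1 -0.3 -1.3] j [ 0.19  0.33 -0.77  0.   -0.48  1.28] w 38.5
shift now cm [-0.08  0.08  0.29] turn deg [-0.01 -0.04  0.16] shift after turn [-0.08  0.08  0.29]
wedge (31476, array([445.3, -87.9]), array([ 42.6, 120.7]), 84.8, array([30.4, 37.1, 42.7])) [-0.12128249 91.74121539]
wedge side (342, array([465.4, -85.5]), array([ 60.5, 127.6]), 88.78, array([22.6, 32.5, 42.5]))
```

View pics/c7.png

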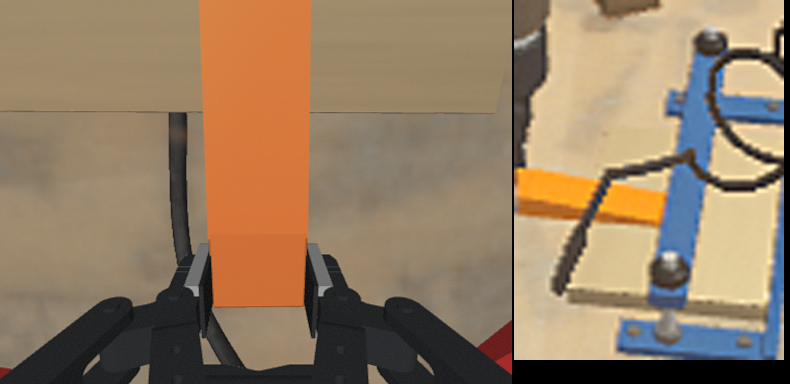

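>>> send_rows(
  targets=[
    {"x":0.6,"y":0,"z":0.15,"ax":0,"ay":0,"az":0.2,"gripper":1},
    {"x":0.8,"y":0,"z":0,"ax":0,"ay":0,"az":0,"gripper":1},
    {"x":0.8,"y":0,"z":0,"ax":0,"ay":0,"az":0,"gripper":1},
    {"x":0.6,"y":0,"z":0,"ax":0,"ay":0,"az":0,"gripper":1},
    {"x":0,"y":0,"z":0,"ax":0,"ay":0,"az":0,"gripper":1},
  ],
)

```text
clock: 20.55
position: [428.4, -87.5, 21.9]
ee_rot: [0.999, -0.049, 0.001, 0.0]
contact_force: [0.4, -0.6, -0.9]
gripper_width: 38.7
grasp_force: 60.8
```

>>> send_rows(
  targets=[
    {"x":0,"y":0,"z":0.1,"ax":0,"ay":0,"az":0,"gripper":1},
    {"x":0,"y":0,"z":0.1,"ax":0,"ay":0,"az":0,"gripper":1},
    {"x":0,"y":0,"z":0,"ax":0,"ay":0,"az":0,"gripper":1},
  ],
)

```text
clock: 20.8
position: [426.6, -87.5, 20.4]
ee_rot: [0.999, -0.049, 0.0, 0.0]
contact_force: [-1.1, 0.3, 5.8]
gripper_width: 38.6
grasp_force: 61.7
```

>>> send_rows(
  targets=[
    {"x":0.5,"y":0,"z":-0.12,"ax":0,"ay":0,"az":0,"gripper":1},
    {"x":0.6,"y":0,"z":0,"ax":0,"ay":0,"az":0,"gripper":1},
    {"x":0.6,"y":0,"z":0,"ax":0,"ay":0,"az":0,"gripper":1},
    {"x":0.5,"y":0,"z":0,"ax":0,"ay":0,"az":0,"gripper":1},
    {"x":0,"y":0,"z":0,"ax":0,"ay":0,"az":0,"gripper":1},
  ],
)

```text
clock: 21.22
position: [449.4, -89.7, 20.8]
ee_rot: [0.999, -0.049, -0.0, 0.0]
contact_force: [-0.3, -0.1, 0.6]
gripper_width: 38.2
grasp_force: 60.8
```

>>> send_rows(
  targets=[
    {"x":0.3,"y":0,"z":0,"ax":0,"ay":0,"az":0,"gripper":1},
    {"x":0.3,"y":0,"z":0,"ax":0,"ay":0,"az":0,"gripper":1},
    {"x":0,"y":0,"z":0,"ax":0,"ay":0,"az":0,"gripper":1},
  ],
)

```text
clock: 21.47
position: [454.6, -90.3, 20.9]
ee_rot: [0.999, -0.05, -0.0, 0.0]
contact_force: [0.3, 0.4, -2.3]
gripper_width: 38.3
grasp_force: 60.8
```

>>> send_rows(
  targets=[
    {"x":0.3,"y":0,"z":0.04,"ax":0,"ay":0,"az":0,"gripper":1},
    {"x":0.3,"y":0,"z":0,"ax":0,"ay":0,"az":0,"gripper":1},
    {"x":0,"y":0,"z":0,"ax":0,"ay":0,"az":0,"gripper":1},
  ],
)

```text
clock: 21.72
position: [460.1, -90.9, 20.8]
ee_rot: [0.999, -0.049, -0.0, 0.0]
contact_force: [-0.7, -0.8, 4.3]
gripper_width: 38.6
grasp_force: 61.4
```

>>> send_rows(
  targets=[
    {"x":0.3,"y":0,"z":0,"ax":0,"ay":0,"az":0,"gripper":1},
    {"x":0.2,"y":0,"z":0,"ax":0,"ay":0,"az":0,"gripper":1},
    {"x":0,"y":0,"z":0,"ax":0,"ay":0,"az":0,"gripper":1},
  ],
)

```text
clock: 21.97
position: [464.7, -91.5, 20.8]
ee_rot: [0.999, -0.049, -0.001, 0.0]
contact_force: [-1.5, -0.6, 5.9]
gripper_width: 38.3
grasp_force: 61.5
```

>>> send_rows(
  targets=[
    {"x":0.3,"y":0,"z":0,"ax":0,"ay":0,"az":0,"gripper":1},
    {"x":0.2,"y":0,"z":0,"ax":0,"ay":0,"az":0,"gripper":1},
    {"x":0,"y":0,"z":0,"ax":0,"ay":0,"az":0,"gripper":1},
  ],
)

```text
clock: 22.22
position: [469.7, -91.9, 20.8]
ee_rot: [0.999, -0.049, -0.001, 0.0]
contact_force: [-1.8, -0.5, 5.8]
gripper_width: 38.4
grasp_force: 61.5
```

>>> send_rows(
  targets=[
    {"x":0.2,"y":0,"z":0,"ax":0,"ay":0,"az":0,"gripper":1},
    {"x":0.2,"y":0,"z":-0.03,"ax":0,"ay":0,"az":0,"gripper":1},
    {"x":0,"y":0,"z":0,"ax":0,"ay":0,"az":0,"gripper":1},
  ],
)

```text
clock: 22.47
position: [474.3, -92.2, 20.8]
ee_rot: [0.999, -0.049, -0.0, 0.0]
contact_force: [0.3, 0.0, 1.7]
gripper_width: 38.8
grasp_force: 61.1
```

>>> send_rows(
  targets=[
    {"x":0.2,"y":0,"z":0,"ax":0,"ay":0,"az":0,"gripper":1},
    {"x":0.2,"y":0,"z":0,"ax":0,"ay":0,"az":0,"gripper":1},
    {"x":0,"y":0,"z":0,"ax":0,"ay":0,"az":0,"gripper":1},
  ],
)

```text
clock: 22.72
position: [478.2, -92.7, 20.8]
ee_rot: [0.999, -0.049, -0.0, 0.0]
contact_force: [-1.2, -1.1, 3.4]
gripper_width: 38.8
grasp_force: 61.3
```

>>> send_rows(
  targets=[
    {"x":0.2,"y":0,"z":0,"ax":0,"ay":0,"az":0,"gripper":1},
    {"x":0.2,"y":0,"z":0,"ax":0,"ay":0,"az":0,"gripper":1},
    {"x":0,"y":0,"z":0,"ax":0,"ay":0,"az":0,"gripper":1},
  ],
)

```text
clock: 22.97
position: [482.2, -93.0, 20.8]
ee_rot: [0.999, -0.049, -0.0, 0.0]
contact_force: [-1.7, 0.3, 3.5]
gripper_width: 38.7
grasp_force: 61.3
```

>>> send_rows(
  targets=[
    {"x":0.2,"y":0,"z":0,"ax":0,"ay":0,"az":0,"gripper":1},
    {"x":0.2,"y":0,"z":0,"ax":0,"ay":0,"az":0,"gripper":1},
    {"x":0,"y":0,"z":0,"ax":0,"ay":0,"az":0,"gripper":1},
  ],
)

```text
clock: 23.22
position: [486.2, -93.4, 20.8]
ee_rot: [0.999, -0.049, -0.0, 0.0]
contact_force: [-1.1, -0.9, 3.8]
gripper_width: 38.3
grasp_force: 61.3
```

>>> send_rows(
  targets=[
    {"x":0.2,"y":0,"z":0,"ax":0,"ay":0,"az":0,"gripper":1},
    {"x":0.2,"y":0,"z":0,"ax":0,"ay":0,"az":0,"gripper":1},
    {"x":0,"y":0,"z":0,"ax":0,"ay":0,"az":0,"gripper":1},
  ],
)

```text
clock: 23.47
position: [487.7, -93.9, 20.8]
ee_rot: [0.999, -0.05, -0.003, 0.0]
contact_force: [-7.1, 1.1, 9.9]
gripper_width: 38.6
grasp_force: 62.1
```

>>> send_rows(
  targets=[
    {"x":0.2,"y":0,"z":0,"ax":0,"ay":0,"az":0,"gripper":1},
    {"x":0.1,"y":0,"z":0,"ax":0,"ay":0,"az":0,"gripper":1},
    {"x":0,"y":0,"z":0,"ax":0,"ay":0,"az":0,"gripper":1},
  ],
)

```text
clock: 23.72
position: [488.9, -94.2, 20.8]
ee_rot: [0.999, -0.05, -0.004, 0.0]
contact_force: [-9.6, 1.6, 13.4]
gripper_width: 38.8
grasp_force: 62.5
```

>>> send_rows(
  targets=[
    {"x":0.2,"y":0,"z":-0.05,"ax":0,"ay":0,"az":0,"gripper":1},
    {"x":0.2,"y":0,"z":-0.05,"ax":0,"ay":0,"az":0,"gripper":1},
    {"x":0,"y":0,"z":0,"ax":0,"ay":0,"az":0,"gripper":1},
  ],
)

```text
clock: 23.97
position: [491.8, -94.7, 20.8]
ee_rot: [0.999, -0.05, -0.006, 0.0]
contact_force: [-9.4, 2.1, 8.0]
gripper_width: 38.7
grasp_force: 61.9
```

>>> send_rows(
  targets=[
    {"x":0.1,"y":0,"z":-0.02,"ax":0,"ay":0,"az":0,"gripper":1},
    {"x":0.1,"y":0,"z":0,"ax":0,"ay":0,"az":0,"gripper":1},
    {"x":0,"y":0,"z":0,"ax":0,"ay":0,"az":0,"gripper":1},
  ],
)

```text
clock: 24.22
position: [492.2, -94.9, 20.8]
ee_rot: [0.999, -0.05, -0.007, 0.0]
contact_force: [-11.4, 3.2, 9.0]
gripper_width: 38.8
grasp_force: 62.1
```

>>> send_rows(
  targets=[
    {"x":0.2,"y":0,"z":-0.03,"ax":0,"ay":0,"az":0,"gripper":1},
    {"x":0.2,"y":0,"z":-0.03,"ax":0,"ay":0,"az":0,"gripper":1},
    {"x":0,"y":0,"z":0,"ax":0,"ay":0,"az":0,"gripper":1},
  ],
)

```text
clock: 24.47
position: [494.9, -95.5, 20.9]
ee_rot: [0.999, -0.051, -0.009, 0.001]
contact_force: [-13.7, 3.0, 8.8]
gripper_width: 38.4
grasp_force: 62.0
```

>>> send_rows(
  targets=[
    {"x":0.2,"y":0,"z":-0.03,"ax":0,"ay":0,"az":0,"gripper":1},
    {"x":0.1,"y":0,"z":0,"ax":0,"ay":0,"az":0,"gripper":1},
    {"x":0,"y":0,"z":0,"ax":0,"ay":0,"az":0,"gripper":1},
  ],
)

```text
clock: 24.72
position: [495.8, -95.7, 20.8]
ee_rot: [0.999, -0.051, -0.011, 0.001]
contact_force: [-16.5, 5.2, 10.8]
gripper_width: 38.6
grasp_force: 62.2
```

>>> send_rows(
  targets=[
    {"x":0,"y":0,"z":0,"ax":0,"ay":0,"az":0,"gripper":-0.3},
    {"x":0,"y":0,"z":0,"ax":0,"ay":0,"az":0,"gripper":-0.3},
    {"x":-0.3,"y":0,"z":0,"ax":0,"ay":0,"az":0,"gripper":-0.3},
    {"x":-0.5,"y":0,"z":-0.3,"ax":0,"ay":0,"az":0,"gripper":-0.3},
    {"x":0,"y":0,"z":0,"ax":0,"ay":0,"az":0,"gripper":-0.3},
  ],
)

```text
clock: 25.13
position: [497.2, -94.5, 26.2]
ee_rot: [0.999, -0.05, -0.0, 0.0]
contact_force: [-0.1, 0.4, 1.0]
gripper_width: 55.4
grasp_force: 0.0
```

Run:
```python
from h import *
plan([480,-94,20.8],-5.6,0)
p2,d2,m=grab('wrist','w8.png'); P=pts(d2,m)
Q=seg(p2,P,(6,150,120),(19,255,255),[(300,700),(-300,200)],(10,60));print('wedge',rect(Q),Q[:,0].min())
```

```text
at [497.2 -94.5  26.2] F [-0.1  0.4  1. ] j [ 0.13  0.44 -0.53 -0.   -0.6   1.34] w 55.4
shift now cm [-1.72  0.12  0.54] turn deg [ 0.    0.05 -0.09] shift after turn [-1.72  0.12  0.54]
wedge (19937, array([537.1, -99. ]), array([ 43.8, 136.8]), 85.22, array([26.9, 31.4, 39.7])) 467.0711998843478
```

View pics/w8.png

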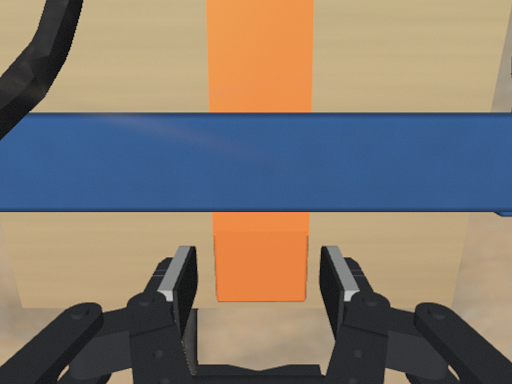

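>>> send_rows(
  targets=[
    {"x":-1.5,"y":0,"z":0,"ax":0,"ay":0,"az":0,"gripper":-0.3},
    {"x":-2,"y":0,"z":0,"ax":0,"ay":0,"az":0,"gripper":-0.3},
    {"x":-1,"y":0,"z":0,"ax":0,"ay":0,"az":0,"gripper":1},
    {"x":0,"y":0,"z":0,"ax":0,"ay":0,"az":0,"gripper":1},
    {"x":0,"y":0,"z":0.3,"ax":0,"ay":0,"az":0,"gripper":1},
  ],
)

```text
clock: 25.6
position: [454.1, -90.0, 23.7]
ee_rot: [0.999, -0.049, 0.001, 0.0]
contact_force: [1.1, 0.7, -0.5]
gripper_width: 19.6
grasp_force: 0.0
```

>>> send_rows(
  targets=[
    {"x":0,"y":0.1,"z":0,"ax":0,"ay":0,"az":0,"gripper":1},
    {"x":0,"y":0,"z":0,"ax":0,"ay":0,"az":0,"gripper":1},
    {"x":0.5,"y":0,"z":0,"ax":0,"ay":0,"az":0,"gripper":1},
    {"x":0.2,"y":0,"z":0,"ax":0,"ay":0,"az":0,"gripper":1},
    {"x":0,"y":0,"z":0,"ax":0,"ay":0,"az":0,"gripper":1},
  ],
)

```text
clock: 26.02
position: [461.1, -91.9, 22.9]
ee_rot: [0.999, -0.049, -0.0, 0.0]
contact_force: [-0.2, -1.0, 0.0]
gripper_width: 0.0
grasp_force: 0.0
```

Contact with the tail expected near x≈470.

>>> send_rows(
  targets=[
    {"x":0.3,"y":0,"z":0,"ax":0,"ay":0,"az":0,"gripper":1},
    {"x":0.3,"y":0,"z":0,"ax":0,"ay":0,"az":0,"gripper":1},
    {"x":0,"y":0,"z":0,"ax":0,"ay":0,"az":0,"gripper":1},
  ],
)

```text
clock: 26.27
position: [466.7, -92.4, 23.0]
ee_rot: [0.999, -0.049, -0.0, 0.0]
contact_force: [-0.1, 0.2, 0.9]
gripper_width: -0.0
grasp_force: 0.0
```

>>> send_rows(
  targets=[
    {"x":0.2,"y":0,"z":0,"ax":0,"ay":0,"az":0,"gripper":1},
    {"x":0.2,"y":0,"z":0,"ax":0,"ay":0,"az":0,"gripper":1},
    {"x":0,"y":0,"z":0,"ax":0,"ay":0,"az":0,"gripper":1},
  ],
)

```text
clock: 26.52
position: [470.2, -92.8, 23.0]
ee_rot: [0.999, -0.049, -0.0, 0.0]
contact_force: [0.0, -0.6, -0.4]
gripper_width: -0.1
grasp_force: 0.0
```

>>> send_rows(
  targets=[
    {"x":0.2,"y":0,"z":0,"ax":0,"ay":0,"az":0,"gripper":1},
    {"x":0.1,"y":0,"z":0,"ax":0,"ay":0,"az":0,"gripper":1},
    {"x":0,"y":0,"z":0,"ax":0,"ay":0,"az":0,"gripper":1},
  ],
)

```text
clock: 26.77
position: [471.2, -93.2, 22.6]
ee_rot: [0.999, -0.05, -0.002, 0.0]
contact_force: [-3.7, 1.0, 1.2]
gripper_width: 0.1
grasp_force: 1.7
```

>>> send_rows(
  targets=[
    {"x":0.2,"y":0,"z":0,"ax":0,"ay":0,"az":0,"gripper":1},
    {"x":0.1,"y":0,"z":0,"ax":0,"ay":0,"az":0,"gripper":1},
    {"x":0,"y":0,"z":0,"ax":0,"ay":0,"az":0,"gripper":1},
  ],
)

```text
clock: 27.02
position: [471.2, -93.7, 22.0]
ee_rot: [0.999, -0.05, -0.005, 0.0]
contact_force: [-7.8, 2.4, 4.2]
gripper_width: -0.1
grasp_force: 4.1
```

>>> send_rows(
  targets=[
    {"x":0.2,"y":0,"z":-0.05,"ax":0,"ay":0,"az":0,"gripper":1},
    {"x":0.1,"y":0,"z":-0.05,"ax":0,"ay":0,"az":0,"gripper":1},
    {"x":0,"y":0,"z":0,"ax":0,"ay":0,"az":0,"gripper":1},
  ],
)

```text
clock: 27.27
position: [471.3, -94.0, 22.1]
ee_rot: [0.999, -0.051, -0.008, 0.001]
contact_force: [-10.9, 4.4, 2.7]
gripper_width: -0.1
grasp_force: 5.8
```

>>> send_rows(
  targets=[
    {"x":-1,"y":0,"z":0,"ax":0,"ay":0,"az":0,"gripper":1},
    {"x":-2.5,"y":0,"z":0,"ax":0,"ay":0,"az":0,"gripper":1},
    {"x":-1.5,"y":0,"z":-2,"ax":0,"ay":0,"az":0,"gripper":1},
    {"x":0,"y":0,"z":-4,"ax":0,"ay":0,"az":0,"gripper":1},
    {"x":0,"y":0,"z":-4,"ax":0,"ay":0,"az":0,"gripper":1},
  ],
)

```text
clock: 27.68
position: [427.8, -88.9, 124.5]
ee_rot: [0.999, -0.049, -0.001, 0.001]
contact_force: [2.0, 0.9, -0.1]
gripper_width: -0.1
grasp_force: 0.0
```

>>> send_rows(
  targets=[
    {"x":0,"y":0,"z":-4,"ax":0,"ay":0,"az":0,"gripper":1},
    {"x":2,"y":0,"z":-4,"ax":0,"ay":0,"az":0,"gripper":1},
    {"x":3,"y":0,"z":-2,"ax":0,"ay":0,"az":0,"gripper":1},
    {"x":2,"y":0,"z":0,"ax":0,"ay":0,"az":0,"gripper":1},
    {"x":0,"y":0,"z":0,"ax":0,"ay":0,"az":0,"gripper":1},
  ],
)

```text
clock: 28.1
position: [502.3, -95.6, 223.4]
ee_rot: [0.999, -0.049, 0.004, -0.0]
contact_force: [0.3, 0.0, -0.6]
gripper_width: 0.1
grasp_force: 0.0
```

Run:
```python
from h import *
arm.get_image('wrist'); arm.get_image('wrist')
p2,d2,m=grab('wrist','w9.png'); P=pts(d2,m)
Q=seg(p2,P,(6,150,120),(19,255,255),[(300,700),(-300,200)],(10,60));print('wedge',rect(Q))
print(arm.read_state()['contact_force'],arm.read_state()['position'])
```

```text
wedge (5174, array([ 551.4, -101.8]), array([ 40.5, 150.7]), 84.5, array([23.4, 30. , 39.4]))
[0.21347855 0.19233869 0.04445279] [496.87684783 -95.511444   220.49289334]
```

View pics/w9.png

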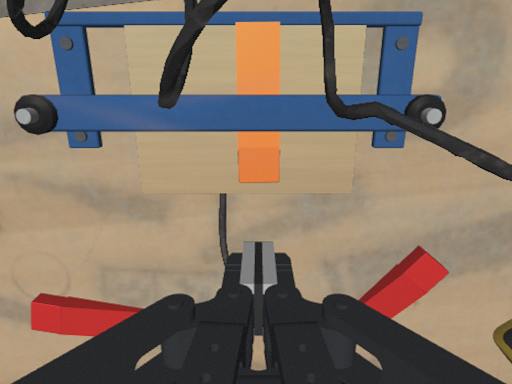

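```bash
python3 -c "
from bench import arm
print(arm.job_done())"
```

```text
the job is handed in; nothing more can be done
None
```

The job is handed in at about 28 s on the clock: the panel is home and square against the stop. The wedge is jammed about 22 mm off the bar's middle and held still under an 11 N test push on its tail. The gripper is clear and the bystanders were left alone; the hand-in call returned no verdict.

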